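# Take the air off and refit the relay boards

### The arm

A 7-joint arm with a two-finger parallel gripper is mounted at the origin on the work surface. World frame = base frame: x ahead of the robot, y to its left, z up, the work surface at z = 0. Lengths are in mm, angles in rad, forces in N, time in s.
With the tool pointing down it reaches from about 400 to 850 mm from the base axis. Payload 4.4 kg.
Tool frame: the origin (TCP) lies midway between the tips of the shut fingers; the grasp point (between the pads) lies 19 mm behind it (env.grip_depth is the distance from the TCP to the grasp point, in mm); z points along the fingers, y is the line along which they close (so a half turn about z gives the same grasp; the last joint's range is limited). The gripper opens to 94 mm and grips with 3 to 60 N. Pads are 16 mm wide; open, the fingers measure 119 mm over their backs; the gripper's body (75 mm by 177 mm) begins 78 mm behind the grasp point.
Start: joints at [-1.277, 0.628, 0.038, 1.517, -0.027, 0.996, -0.02], TCP at [228.833, 608.402, 205.478] pointing down, gripper open.
Joint ranges: [-3.06, 3.06], [-0.37, 2.12], [-1.25, 1.32], [0.18, 2.47], [-1.1, 4.24], [0.23, 1.98], [-2.94, 2.94]. Speed limits (rad/s): [2.57, 2.57, 3.14, 3.14, 3.14, 3.14, 3.14].

### API

Orientations are given as a rotation vector (axis times angle).
In Python, from workcell import sense, optics, ticket, env gives the robot as it stands.
- The arm moves only by the shell command python3 -m pendant 'ROWS' [OPENING] [FORCE]. ROWS is JSON, a list of rows, each an object with "linear": the shift along the world's x, y, z in mm, a list of three; "yaw": the turn about the world's z in degrees. A call has 1 to 8 rows; each row shifts and turns the commanded pose from where the row before left it; what a row does not reach is not made up. A row lasts 1/10 s, in which the tool goes at most 50 mm and 8.59 degrees, less where a joint would pass 70% of its speed; a pose out of reach is approached as far as the arm can. A call is refused whole if a number of a shift passes 50 or a number of a turn 8.59, either way. A call with a gripper value outside its range is refused whole. OPENING is the closure in counts, from 0 (fully open) to 255 (shut), set as the call begins (- or left out, the last holds). The fingers move at their own pace and stop on an object; FORCE is the grip in N (left out, the last holds). Time passes only in rows, so rows that do not move let the fingers close. It gives the time, the measured TCP pose, the force, the opening and the grip force at its end, in the units of the state.
- sense(): the state, without advancing time (a new reading comes with each control period).
- optics.read_camera(name): name is "scene" or "top" or "wrist"; returns (picture, depth): 384x512x3 uint8, red, green, blue; 384x512 float32, mm along the optical axis (not along the pixel's ray), 0 where there is no reading.
- optics.camera_params(name): a dict with "fx", "fy", "cx", "cy" (pixels), "R" (3x3) and "t" (3): a world point X has camera coordinates R X + t; the wrist camera has in their place "tool_from_camera" (4x4, takes a point from camera to tool coordinates, whose origin is the TCP and whose axes are the flange's). Camera axes: x right, y down, z forward; pixel columns grow to the right and rows downward; lengths in mm; the calibration is good to about 2 mm. A picture is of the moment at which its call begins: read the wrist's pose just before it. camera_params takes no time and is no camera call.
- ticket.hand_in(): hands the job in; it is judged then, once.
The state is a dict: "time_s": time; "joint_pos": joint angles; "qd": joint speeds; "effort": joint torques, N m; "tool_pos": TCP position; "tcp_rot": TCP orientation; "ft_force": force on the tool from outside, world axes, zero at the start; "moment": the same for the moment, N m; "finger_gap": finger opening in mm; "finger_force": force on a finger pad.
Only numpy, scipy, OpenCV 4.12 (cv2) and the standard library are available. Lean on these libraries where they do the work, as an engineer would, in place of code of your own. Each camera call takes 0.05 s, during which the arm holds its last target. There are 200 camera calls.

### The job

Take the air off the station before working on it: draw back the sleeve of the quick coupler until the air bottle springs free, let the sleeve snap fully forward again, and lay the bottle in the grey tray. Then turn over every relay board lying face down on the mat and seat each one, components up, fully down in a carrier of its own; leave the other things on the bench alone.

Things in the scene. Friction and masses are not known exactly. Their poses are not given: they have to be found in the camera images.
- sleeve_mid (a point): middle of the knurled steel sleeve (29 mm diameter, 30 mm long) of the air inlet's quick coupler; axis level, 50 mm above the bench; x along the axis towards the bottle, z up. It is drawn back towards -x, towards an aluminium block (72 mm high) whose face is 43 mm from this point; from its front end to the bottle's shoulder are 18 mm
- sleeve (a joint): how far the sleeve is drawn back, m: 0 = fully forward, 0.010 = fully back. A spring returns it: 6 N at 0, 12 N fully back, plus a few N for the lock. At about 0.007 the lock lets go and the bottle springs out 15 to 30 mm
- inlet_ref (a point): fixed point of the air inlet on the coupler's axis: where the centre of the bottle is while coupled. x along the axis, out of the coupler's mouth, z up. Two low saddles carry the bottle here; they reach 11 mm to either side of the axis, well below it. Base plate 260 x 70 mm, 8 mm thick
- bottle_mid (a point): aluminium air bottle, 32 mm diameter, body 90 mm long, 180 g; this point is its body's centre, on the axis; x along the axis, brass nipple at the -x end, ending 79 mm from here. Coupled, the nipple's 12 mm head sits 18 mm inside the coupler, so once sprung out draw the bottle some 15 mm further along +x before lifting. Grip it from above at mid-length
- tray_in (a point): centre of the inner floor (4 mm above the bench) of a grey open tray, inside 132 x 192 mm (x, y), rim 32 mm above the bench. z up
- slot (a point): black board rack, 90 x 76 mm, useful for regripping: four ribs along x with round tops 29 mm above the bench leave three slots, 18 mm apart in y, closed at both ends by cheeks as high (71 mm between them). This point: floor of the middle slot, 8 mm above the bench; z up. A slot is 7.5 mm wide, 21 mm deep and holds a board standing on its 60 mm edge, leaning up to 10 degrees
- board0_mid (a point): relay board, green, plate 60 x 90 x 5 mm, 110 g. This point: centre of the plate; x along the 60 mm side, y along the 90 mm side, z OUT OF THE BARE SOLDER FACE (z up = components down). On the component face black relays and grey terminal strips, all 12 mm tall, cover the middle 54 x 44 mm. Starts components down on the rubber mat, plate centre 16.5 mm up
- board1_mid (a point): relay board equal to board0 (2 or 3 of the three are present); the bare face shows rows of silver solder dots. A board is best gripped across its 60 mm width by the two 5 mm edges
- board2_mid (a point): relay board equal to board0 (2 or 3 of the three are present)
- seat0 (a point): one of three equal carriers in a row, 120 mm apart along y. This point: where the centre of a seated board's plate lies, 16.5 mm above the bench; x along the board's 60 mm side, y along its 90 mm side (either way round), z up. The bare face rests on two grey cross bars inside lips that give 3 mm play all round
- seat1 (a point): carrier equal to seat0. Cross bars: 14 mm high, 12 mm wide, at y = +-36 mm. Lips, 5 mm above the bars: at y = +-48 mm and, at the bars' ends only, at x = +-33 mm
- seat2 (a point): carrier equal to seat0. The 60 mm between its bars is open at both sides for fingers; under it lies the carrier's floor, 50 mm wide, top 11 mm above the bench, on a steel mounting rail 36 mm wide
- screwdriver: bystander: a screwdriver lying on the bench; leave alone. Origin under its middle
- valve_block: bystander: aluminium valve block 30 x 70 x 50 mm; leave alone. Origin at the centre of its underside
- jar: bystander: small white grease tin, 52 mm diameter, 40 mm tall; leave alone. Origin at the centre of its underside
Not all that is in view belongs to the job. What is shaped like the part that bears bottle_mid but red is not meant.

How it is judged:
By the outcome, as a careful person would: the job done as asked, in the order asked, and still so for the second after the job is handed in, with the robot touching nothing.
Of board0, board1, board2 only 2 to 3 are there at a start; the rules pass over those that are not, and their reading is None.
At some moment in a run one of board0, board1, board2 may be knocked a few centimetres aside while the robot is not near it.
It also fails if it takes over 210 s, if anything falls off the work surface, if the arm or the gripper's body presses on something with over 40 N, if the wrist force passes 120 N, or if a joint passes its speed limit or range.

## Working session

There is one attempt and no reset: what is moved stays moved. The work goes in short steps, Python scripts to look and compute and a shell command to move; the robot and the scene stay as the last step left them, time stands still between calls to the robot, and variables do not carry over. Pictures are saved under pics/ and viewed, at most 14 in all, crops included, and the job is handed in when it is done.

```bash
ls; mkdir -p pics; python3 - <<'E'
from workcell import sense, optics, ticket, env
import cv2,numpy as np
print(sense())
for n in ["scene","top"]:
    p,d=optics.read_camera(n)
    cv2.imwrite(f"pics/{n}0.png",p[:,:,::-1]); np.savez(f"pics/{n}0.npz",p=p,d=d)
    c=optics.camera_params(n); print(n,c)
print(optics.camera_params("wrist"))
E
```

```text
pics
{'time_s': 0.0, 'joint_pos': array([-1.27681309,  0.62933442,  0.03844018,  1.51837408, -0.02703239,
        0.99627071, -0.02002178]), 'qd': array([-0.00181642, -0.00123757, -0.00052553,  0.00050938,  0.00117922,
        0.00140962, -0.00074009]), 'effort': array([ 3.95571178e-04, -5.49741125e+01,  1.14350338e+00, -1.86631483e+01,
       -5.22354722e-02,  2.34039308e-02,  1.77819211e-04]), 'tool_pos': array([228.57462298, 607.77281756, 204.55972074]), 'tcp_rot': array([-5.62101088e-01, -3.09055201e+00,  2.88700772e-03]), 'ft_force': array([-0.08681275, -0.08475987, -0.35766147]), 'moment': array([-0.01603833, -0.02851648, -0.03905439]), 'finger_force': 0.0, 'finger_gap': 94.34587996473434}
scene {'fx': 404.97482949497237, 'fy': 404.97482949497237, 'cx': 256.8968280928484, 'cy': 181.29933930292017, 'R': array([[ 0.44928715,  0.89322085, -0.01725034],
       [ 0.69365438, -0.36094429, -0.62334807],
       [-0.5630139 ,  0.2680965 , -0.78175419]]), 't': array([-354.81544789, -298.90755972, 1538.41914606])}
top {'fx': 440.52881666853466, 'fy': 440.52881666853466, 'cx': 261.22787768429015, 'cy': 185.65872917849694, 'R': array([[ 0.0226939 , -0.99963327,  0.0147754 ],
       [-0.99143204, -0.02440444, -0.12832359],
       [ 0.12863711, -0.01173665, -0.99162228]]), 't': array([  76.23631582,  564.42218165, 1257.2921302 ])}
{'fx': 268.55475247999004, 'fy': 268.55475247999004, 'cx': 255.78468239696195, 'cy': 192.31642902668105, 'tool_from_camera': array([[ 9.02813405e-04, -9.66415364e-01, -2.56983518e-01,
         7.40764118e+01],
       [ 9.99999589e-01,  8.50530360e-04,  3.14601597e-04,
        -2.55622721e-01],
       [-8.54635329e-05, -2.56983696e-01,  9.66415735e-01,
        -1.79163579e+02],
       [ 0.00000000e+00,  0.00000000e+00,  0.00000000e+00,
         1.00000000e+00]])}
```

View pics/top0.png

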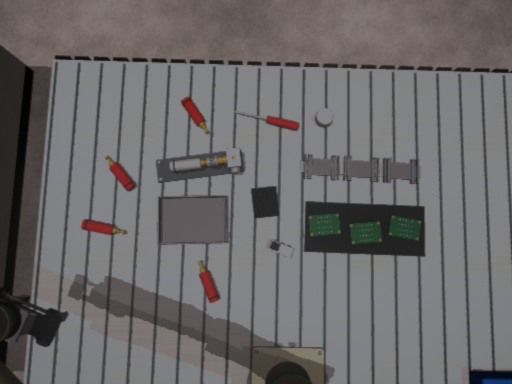

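View pics/scene0.png

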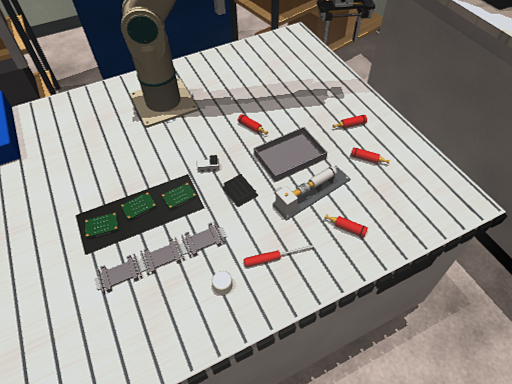

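The top view shows the station at (200,163) with the bottle pointing left and the tray at (193,220). The rack is at (265,202), three face-down boards are at (325,225), (366,233) and (405,228), and the carriers are at (322/361/401,168). The four red bottle-shaped things are decoys. Next I take coarse positions from the top view, then look closely with the wrist camera.

```bash
cat > h.py <<'E'
from workcell import sense, optics, ticket, env
import cv2,numpy as np
from scipy.spatial.transform import Rotation as Ro
def cam(n):
    """returns picture, depth, params with R,t (world->cam)"""
    s=sense(); p,d=optics.read_camera(n); c=dict(optics.camera_params(n))
    if n=="wrist":
        T=np.eye(4); T[:3,:3]=Ro.from_rotvec(s["tcp_rot"]).as_matrix(); T[:3,3]=s["tool_pos"]
        W=np.linalg.inv(T@c["tool_from_camera"]); c["R"]=W[:3,:3]; c["t"]=W[:3,3]
    return p,d,c
def ray(c,u,z):
    """pixels (N,2) -> world points on plane height z"""
    u=np.atleast_2d(u).astype(float); v=np.c_[(u[:,0]-c["cx"])/c["fx"],(u[:,1]-c["cy"])/c["fy"],np.ones(len(u))]@c["R"]
    o=-c["R"].T@c["t"]; return o+v*((z-o[2])/v[:,2])[:,None]
def cloud(c,d):
    v,u=np.mgrid[:d.shape[0],:d.shape[1]]
    P=np.stack([(u-c["cx"])/c["fx"]*d,(v-c["cy"])/c["fy"]*d,d],-1)
    return (P-c["t"])@c["R"]
def blobs(m,amin=50):
    n,l,st,ce=cv2.connectedComponentsWithStats(m.astype(np.uint8))
    return [l==i for i in range(1,n) if st[i,4]>=amin]
def rect(P):
    """min-area rectangle of xy points: centre, long, short, angle of long side (deg)"""
    (c,(w,h),a)=cv2.minAreaRect(P[:,:2].astype(np.float32))
    if h>w: w,h,a=h,w,a+90
    return np.round(c,1),round(w,1),round(h,1),round((a+90)%180-90,1)
def save(n,p,box=None,k=1):
    if box: p=p[box[1]:box[3],box[0]:box[2]]
    cv2.imwrite(f"pics/{n}.png",cv2.resize(p[:,:,::-1],None,fx=k,fy=k,interpolation=cv2.INTER_CUBIC))
E
python3 - <<'E'
from h import *
z=np.load("pics/top0.npz"); p,d=z["p"].astype(int),z["d"]; c=optics.camera_params("top")
hsv=cv2.cvtColor(z["p"],cv2.COLOR_RGB2HSV)
C=cloud(c,d)
print("bench z",np.median(C[250:330,240:250,2]))
g=(hsv[...,0]>45)&(hsv[...,0]<95)&(hsv[...,1]>90)&(hsv[...,2]>30)
for b in blobs(g,150):
    v,u=np.where(b); print("green",(u.mean(),v.mean()),rect(ray(c,np.c_[u,v],19)),"z",np.median(C[b][:,2]))
for nm,(u0,v0,u1,v1),lo,hi in [("tray",(150,188,235,250),22,40),("rack",(245,180,285,222),18,40),("stationblock",(150,140,250,190),62,85),("bottle/sleeve",(150,140,228,190),55,80),("plate",(150,140,250,190),3,30),("carrier",(295,145,430,190),8,40)]:
    m=np.zeros(d.shape,bool); m[v0:v1,u0:u1]=1; m&=(C[...,2]>lo)&(C[...,2]<hi)
    for b in blobs(m,25):
        v,u=np.where(b); print(nm,(u.mean().round(1),v.mean().round(1)),rect(C[b]),"z",np.percentile(C[b][:,2],[10,50,95]).round(1))
E
```

```text
bench z 0.14473357809127496
green (np.float64(324.46588235294115), np.float64(224.22823529411764)) (array([455. , -99.1]), 87.8, 57.5, -84.0) z 19.08039188595436
green (np.float64(404.4017094017094), np.float64(227.65384615384616)) (array([ 450.8, -335.6]), 90.5, 58.6, 80.7) z 19.23068935002744
green (np.float64(365.3781512605042), np.float64(232.14285714285714)) (array([ 434.2, -220.3]), 88.5, 59.0, -83.5) z 19.051602452016816
tray (np.float64(191.1), np.float64(217.0)) (array([460.2, 288.8]), 199.7, 140.0, -87.4) z [26.6 31.1 35.5]
rack (np.float64(265.1), np.float64(201.0)) (array([518.9,  77. ]), 83.2, 64.4, 7.8) z [24.5 28.3 32.7]
stationblock (np.float64(233.2), np.float64(157.4)) (array([633.1, 175. ]), 69.1, 47.7, 8.7) z [66.5 71.2 76.6]
stationblock (np.float64(211.6), np.float64(160.3)) (array([628.8, 233.7]), 28.9, 20.7, -87.9) z [62.3 63.8 67.5]
stationblock (np.float64(185.3), np.float64(163.4)) (array([617.5, 311. ]), 88.6, 24.6, -80.7) z [63. 65. 69.]
bottle/sleeve (np.float64(216.9), np.float64(159.2)) (array([634.8, 215.9]), 69.7, 36.7, -66.4) z [57.7 62.2 71.5]
bottle/sleeve (np.float64(186.1), np.float64(163.9)) (array([618.6, 305.3]), 102.6, 31.1, -80.6) z [57.1 63.2 68.4]
plate (np.float64(189.6), np.float64(168.2)) (array([623.5, 298. ]), 222.3, 92.9, -81.7) z [ 4.5  8.  12.8]
plate (np.float64(242.1), np.float64(167.8)) (array([622. , 149.7]), 30.3, 9.0, 0.1) z [ 5.2  8.7 23.3]
carrier (np.float64(321.6), np.float64(166.6)) (array([627.2, -90. ]), 115.0, 74.6, 89.9) z [ 9.3 12.8 20.3]
carrier (np.float64(361.2), np.float64(168.4)) (array([ 625.1, -209.8]), 112.1, 73.6, 88.9) z [ 9.1 12.3 20.1]
carrier (np.float64(401.0), np.float64(170.2)) (array([ 622.5, -332.3]), 110.2, 74.3, 88.2) z [ 9.3 12.9 19.6]
```

```bash
python3 - <<'E'
from h import *
z=np.load("pics/top0.npz"); save("crop1",z["p"],(145,135,300,260),5)
E
```

```text
(no output)
```

View pics/crop1.png

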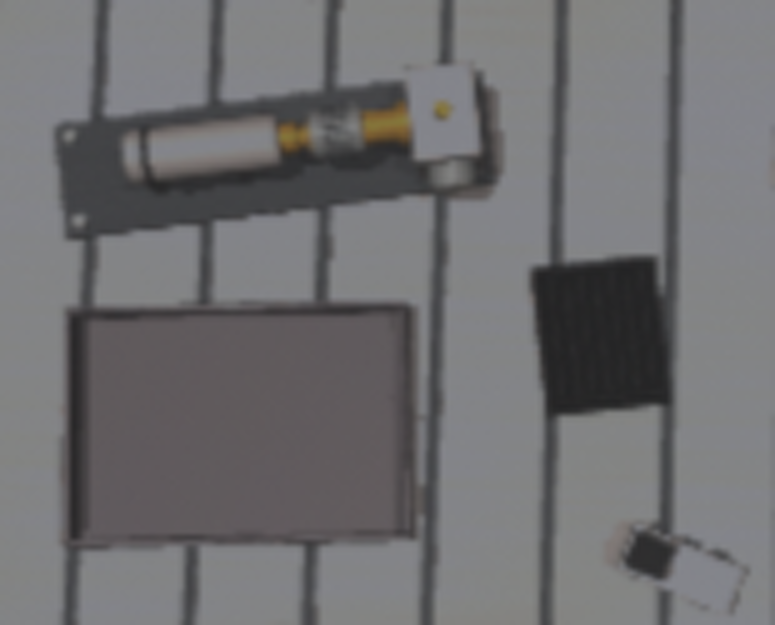

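The station axis runs at about 98°, with the block end at low y. The sleeve is at about (629,234) and the bottle at about (617,311); the 78 mm spacing checks out. I move over the station now and measure with the wrist camera.

```bash
python3 -m pendant '[{"linear":[33,-30,0],"yaw":-7.6},{"linear":[33,-30,0],"yaw":-7.6},{"linear":[33,-30,0],"yaw":-7.6},{"linear":[33,-30,0],"yaw":-7.6},{"linear":[33,-30,0],"yaw":-7.6},{"linear":[33,-30,0],"yaw":-7.6},{"linear":[33,-30,0],"yaw":-7.6},{"linear":[33,-30,0],"yaw":-7.6}]' 0 20 | head -c 800
python3 -m pendant '[{"linear":[34,-30,0]},{"linear":[34,-30,0]},{"linear":[34,-30,0]},{"linear":[33,-30,0]},{"linear":[0,0,0]},{"linear":[0,0,0]}]'
python3 - <<'E'
from h import *
s=sense(); print(s["tool_pos"],Ro.from_rotvec(s["tcp_rot"]).as_matrix().round(3))
p,d,c=cam("wrist"); save("w1",p); np.savez("pics/w1.npz",p=p,d=d,**{k:c[k] for k in("R","t","fx","fy","cx","cy")})
E
```

```text
time_s: 0.9
tool_pos: [493.7, 367.0, 205.2]
tcp_rot: [-2.055, -2.376, 0.001]
ft_force: [0.3, -0.2, 0.7]
finger_gap: 93.9
finger_force: 0.0
[493.68620764 366.99639969 205.23563286] [[-0.144  0.99  -0.001]
 [ 0.99   0.144 -0.   ]
 [-0.    -0.001 -1.   ]]invalid input at $[0]: expected keys linear, yaw
```

View pics/w1.png

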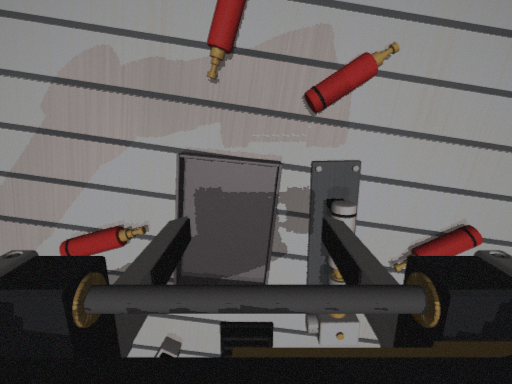

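The wrist view shows the tray at (228,220) and the station at (338,250); the gripper hides what is right below it. I look from behind the station (lower y).

```bash

python3 -m pendant '[{"linear":[30,-38,0],"yaw":0},{"linear":[30,-38,0],"yaw":0},{"linear":[30,-38,0],"yaw":0},{"linear":[30,-38,0],"yaw":0},{"linear":[30,-38,0],"yaw":0},{"linear":[0,-40,0],"yaw":0},{"linear":[0,0,0],"yaw":0},{"linear":[0,0,0],"yaw":0}]'
python3 - <<'E'
from h import *
p,d,c=cam("wrist"); save("w2",p); np.savez("pics/w2.npz",p=p,d=d,**{k:c[k] for k in("R","t","fx","fy","cx","cy")})
C=cloud(c,d)
print("bench",np.median(C[:60,:,2]))
E
```

```text
time_s: 1.75
tool_pos: [642.6, 137.4, 205.1]
tcp_rot: [-2.051, -2.379, 0.001]
ft_force: [-0.3, 1.5, -0.3]
finger_gap: 94.0
finger_force: 0.0
bench 0.8819641947720602
```

View pics/w2.png

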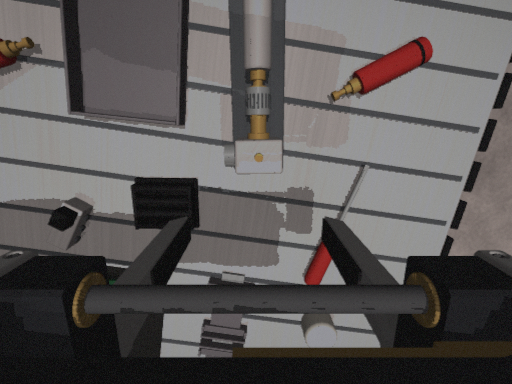

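In the wrist view the bottle spans (257,0–68), the sleeve is at (258,100), the block at (258,156) and the rack at (166,203). I measure all of them from this view.

```bash
python3 - <<'E'
from h import *
z=np.load("pics/w2.npz"); c={k:z[k] for k in("R","t","fx","fy","cx","cy")}; C=cloud(c,z["d"]); p=z["p"]
def reg(b,lo,hi):
    m=np.zeros(C.shape[:2],bool); m[b[1]:b[3],b[0]:b[2]]=1; return m&(C[...,2]>lo)&(C[...,2]<hi)
for n,b,lo,hi in [("bottle",(225,0,290,72),40,80),("sleeve",(240,84,275,116),45,80),("block",(225,130,290,180),66,80),("rack",(125,170,205,235),20,40),("plate",(225,0,290,130),4,14)]:
    m=reg(b,lo,hi); P=C[m]; print(n,rect(P),"z",np.percentile(P[:,2],[50,90,99]).round(1),len(P))
# sleeve/bottle profile along rows: centre of pixels higher than 40, by ray on axis height
for r in range(0,134,6):
    cols=np.where(reg((225,r,290,r+1),36,90)[r])[0]
    if len(cols): print(r,cols[0],cols[-1],ray(c,[[ (cols[0]+cols[-1])/2,r]],50)[0,:2].round(1), p[r,258], C[r,258].round(1))
E
```

```text
bottle (array([619.9, 299.2]), 70.7, 31.3, -81.1) z [63.4 65.9 66.9] 2025
sleeve (array([630.2, 234.9]), 34.8, 29.4, -81.3) z [62.3 65.  66.1] 753
block (array([640.3, 171.5]), 55.9, 39.6, 8.4) z [71.9 73.1 76.5] 1606
rack (array([519.8,  75.9]), 83.2, 65.4, 7.7) z [28.2 29.6 30.5] 1906
plate (array([623.5, 276.5]), 154.3, 70.1, -80.9) z [8.  9.  9.9] 3839
0 243 271 [614.4 336.1] [145 144 150] [616.2 330.6  65.1]
6 243 271 [615.3 330.5] [145 144 151] [617.  325.4  64.6]
12 243 271 [616.1 324.8] [147 148 152] [617.8 319.9  64.8]
18 243 271 [617.  319.1] [145 140 139] [618.7 314.   66.3]
24 243 271 [617.8 313.3] [148 143 140] [619.5 308.8  65.4]
30 243 271 [618.7 307.5] [145 142 139] [620.4 303.1  65.8]
36 243 271 [619.6 301.6] [146 142 140] [621.2 297.5  65.7]
42 243 271 [620.5 295.6] [145 142 139] [622.2 291.4  67.2]
48 244 270 [621.4 289.6] [148 144 142] [623.  286.2  64.9]
54 244 270 [622.3 283.5] [149 146 142] [623.9 280.3  65.6]
60 244 270 [623.3 277.4] [149 143 141] [624.8 274.3  65.9]
66 244 270 [624.2 271.1] [133 127 125] [625.6 268.7  64.5]
72 250 265 [625.7 264.9] [145 119  68] [626.4 263.7  58. ]
78 250 265 [626.7 258.6] [138 112  63] [627.4 257.4  58.7]
84 253 262 [627.7 252.2] [147 119  69] [628.3 251.5  56. ]
90 245 269 [628.1 245.6] [140 139 136] [629.3 244.3  64.2]
96 245 270 [629.6 239.1] [69 70 71] [630.3 237.9  65.3]
102 245 270 [630.6 232.5] [82 83 84] [631.3 231.6  65.6]
108 245 270 [631.6 225.8] [91 90 91] [632.2 225.3  63.9]
114 246 269 [632.7 219. ] [119 111  99] [633.2 218.7  65.7]
120 250 265 [633.7 212.2] [147 119  68] [634.2 212.2  60.7]
126 250 265 [634.8 205.3] [145 117  66] [635.3 205.5  59.6]
132 250 265 [635.8 198.3] [141 113  63] [636.3 198.7  60.5]
```

```bash

python3 -m pendant '[{"linear":[-6,48,0],"yaw":0.6},{"linear":[-6,48,0],"yaw":0},{"linear":[0,0,-45],"yaw":0},{"linear":[0,0,-45],"yaw":0},{"linear":[0,0,-45],"yaw":0},{"linear":[0,0,-36],"yaw":0},{"linear":[0,0,0],"yaw":0},{"linear":[0,0,0],"yaw":0}]'
python3 -m pendant '[{"linear":[0,0,0],"yaw":0},{"linear":[0,0,0],"yaw":0},{"linear":[0,0,0],"yaw":0},{"linear":[0,0,0],"yaw":0},{"linear":[0,0,0],"yaw":0},{"linear":[0,0,0],"yaw":0},{"linear":[0,0,0],"yaw":0},{"linear":[0,0,0],"yaw":0}]' 255 50
```

```text
time_s: 2.6
tool_pos: [630.3, 236.3, 34.6]
tcp_rot: [-2.033, -2.394, -0.0]
ft_force: [0.9, 0.6, 0.3]
finger_gap: 94.0
finger_force: 0.0
time_s: 3.4
tool_pos: [630.8, 234.4, 34.4]
tcp_rot: [-2.037, -2.392, 0.0]
ft_force: [0.1, -0.5, -0.1]
finger_gap: 33.4
finger_force: 0.0
```

```bash

python3 -m pendant '[{"linear":[0,0,0],"yaw":0},{"linear":[0,0,0],"yaw":0},{"linear":[0,0,0],"yaw":0}]'
python3 -m pendant '[{"linear":[0.5,-3,0],"yaw":0},{"linear":[0.5,-3,0],"yaw":0},{"linear":[0.5,-3,0],"yaw":0},{"linear":[0,0,0],"yaw":0}]'
python3 -m pendant '[{"linear":[0,-1,0],"yaw":0},{"linear":[0,0,0],"yaw":0}]'
python3 - <<'E'
from h import *
p,d,c=cam("wrist"); save("w3",p,(190,0,330,250),3)
E
```

```text
time_s: 3.7
tool_pos: [630.4, 234.3, 34.3]
tcp_rot: [-2.036, -2.392, 0.001]
ft_force: [-1.8, -0.4, 0.6]
finger_gap: 28.9
finger_force: 50.0
time_s: 4.1
tool_pos: [631.0, 231.0, 34.4]
tcp_rot: [-2.03, -2.39, -0.007]
ft_force: [-2.5, 7.9, 0.3]
finger_gap: 29.0
finger_force: 50.0
time_s: 4.3
tool_pos: [631.0, 230.8, 34.4]
tcp_rot: [-2.029, -2.391, -0.008]
ft_force: [-1.6, 9.6, -1.1]
finger_gap: 28.9
finger_force: 50.0
```

View pics/w3.png

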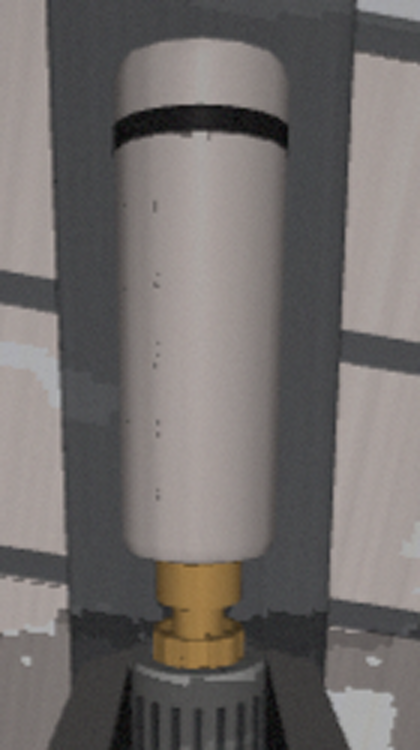

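The bottle is still coupled, and the arm gives way under load (10 mm commanded, 3.5 mm moved), so I pull further.

```bash

python3 -m pendant '[{"linear":[0.5,-3,0],"yaw":0},{"linear":[0,0,0],"yaw":0},{"linear":[0,0,0],"yaw":0}]'
python3 -m pendant '[{"linear":[0.5,-3,0],"yaw":0},{"linear":[0,0,0],"yaw":0},{"linear":[0,0,0],"yaw":0}]'
python3 - <<'E'
from h import *
p,d,c=cam("wrist"); np.savez("pics/w4.npz",p=p,d=d)
C=cloud(c,d); m=np.zeros(d.shape,bool); m[0:190,220:300]=1
print(rect(C[m&(C[...,2]>45)&(C[...,2]<80)]))
E
```

```text
time_s: 4.65
tool_pos: [631.4, 228.0, 34.4]
tcp_rot: [-2.029, -2.39, -0.008]
ft_force: [-2.1, 9.1, -0.9]
finger_gap: 28.5
finger_force: 50.0
time_s: 4.95
tool_pos: [631.8, 225.9, 34.4]
tcp_rot: [-2.028, -2.39, -0.009]
ft_force: [-2.0, 10.4, -1.0]
finger_gap: 28.7
finger_force: 50.0
(array([618.5, 308.6]), 102.5, 31.3, -80.8)
```

```bash

python3 -m pendant '[{"linear":[0.5,-3,0],"yaw":0},{"linear":[0,0,0],"yaw":0},{"linear":[0,0,0],"yaw":0},{"linear":[0,0,0],"yaw":0}]'
python3 - <<'E'
from h import *
p,d,c=cam("wrist"); save("w5",p,(190,0,330,250),3)
C=cloud(c,d); m=np.zeros(d.shape,bool); m[0:190,220:300]=1
P=C[m&(C[...,2]>60)&(C[...,2]<80)]; print(rect(P), P[:,1].min(),P[:,1].max())
E
```

```text
time_s: 5.4
tool_pos: [632.0, 224.4, 34.4]
tcp_rot: [-2.026, -2.39, -0.011]
ft_force: [-2.5, 12.8, -0.3]
finger_gap: 28.6
finger_force: 50.0
(array([616.9, 319.1]), 72.8, 25.9, -80.6) 282.978191657218 356.9329486326954
```

View pics/w5.png

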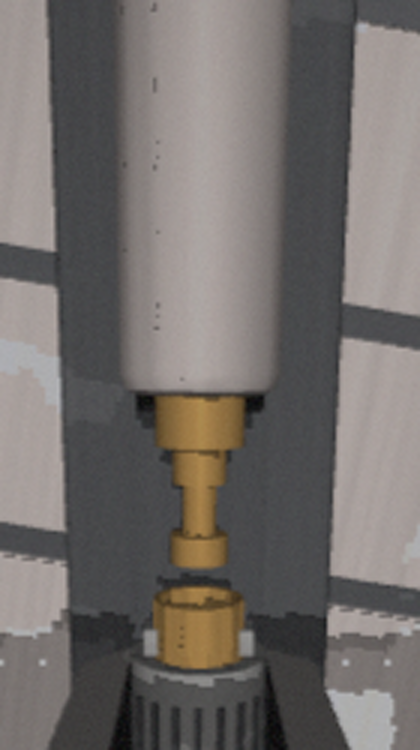

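The bottle has sprung out and its nipple is clear of the mouth. I release the sleeve, rise, and measure both.

```bash

python3 -m pendant '[{"linear":[0,0,0],"yaw":0},{"linear":[0,0,0],"yaw":0},{"linear":[0,0,0],"yaw":0},{"linear":[0,0,0],"yaw":0},{"linear":[0,0,0],"yaw":0},{"linear":[0,0,0],"yaw":0}]' 0
python3 -m pendant '[{"linear":[0,0,45],"yaw":0},{"linear":[0,-10,45],"yaw":0},{"linear":[0,-40,30],"yaw":0},{"linear":[5,-30,30],"yaw":0},{"linear":[0,0,0],"yaw":0},{"linear":[0,0,0],"yaw":0}]'
python3 - <<'E'
from h import *
p,d,c=cam("wrist"); save("w6",p,(190,0,330,250),3)
C=cloud(c,d)
def reg(b,lo,hi):
    m=np.zeros(C.shape[:2],bool); m[b[1]:b[3],b[0]:b[2]]=1; return m&(C[...,2]>lo)&(C[...,2]<hi)
a=np.array([-.155,.988])
for r in range(0,180,5):
    cols=np.where(reg((215,r,300,r+1),36,90)[r])[0]
    if len(cols): print(r,len(cols),ray(c,[[(cols[0]+cols[-1])/2,r]],50)[0,:2].round(1), C[r,int(cols.mean())].round(1),p[r,int(cols.mean())])
E
```

```text
time_s: 6.05
tool_pos: [634.0, 215.0, 34.5]
tcp_rot: [2.037, 2.391, -0.0]
ft_force: [0.4, -0.0, -0.2]
finger_gap: 73.4
finger_force: 0.0
time_s: 6.65
tool_pos: [639.3, 134.8, 185.3]
tcp_rot: [2.038, 2.39, 0.003]
ft_force: [0.3, 1.0, 0.1]
finger_gap: 94.1
finger_force: 0.0
0 31 [615.5 326.6] [616.1 320.6  65.8] [145 145 151]
5 31 [616.2 322.2] [616.8 316.7  65.2] [145 146 151]
10 30 [617.  317.8] [617.5 312.3  65.7] [144 145 150]
15 31 [617.7 313.3] [618.2 308.3  64.9] [148 142 141]
20 31 [618.5 308.9] [618.9 303.9  65.5] [144 140 136]
25 30 [619.2 304.3] [618.6 299.5  65. ] [145 142 139]
30 30 [619.5 299.7] [619.4 295.   65.6] [147 141 139]
35 30 [620.2 295. ] [620.  291.8  61.5] [49 47 47]
40 24 [621.  290.4] [620.7 288.3  57.6] [141 111  63]
45 24 [621.8 285.7] [621.4 283.7  57.9] [144 111  64]
50 16 [622.6 281. ] [622.1 279.7  55.3] [139 108  61]
55 10 [623.4 276.2] [622.9 275.   54.9] [133 103  62]
60 6 [624.2 271.4] [623.7 270.7  53.1] [131 102  59]
65 6 [625.  266.5] [624.5 265.9  52.9] [132 103  60]
70 11 [626.3 261.7] [626.4 260.7  56.1] [146 122  68]
85 25 [628.3 246.7] [627
[... 314 characters left out ...]
215.4] [632.7 215.2  59.7] [147 121  68]
120 17 [633.8 210. ] [633.6 210.   59.3] [147 114  67]
125 17 [634.7 204.6] [634.5 204.7  60.1] [145 112  63]
130 17 [635.6 199.2] [635.4 199.4  59.2] [148 115  67]
135 23 [636.5 193.7] [636.2 194.2  62. ] [148 115  67]
140 50 [638.  188.2] [636.8 189.4  70.4] [142 136 133]
145 63 [632.6 181.6] [632.3 183.3  70.4] [151 149 146]
150 63 [633.6 175.9] [633.1 178.2  72.5] [149 144 142]
155 63 [634.5 170.2] [634.  172.8  72.3] [151 149 147]
160 62 [634.8 164.3] [633.8 167.4  73. ] [153 151 157]
165 61 [636.4 158.5] [635.7 162.1  72.7] [149 141 139]
170 50 [643.7 153.7] [642.1 157.2  70.7] [150 153 158]
175 45 [644.1 147.6] [643.1 151.3  68.9] [116 114 116]
```

View pics/w6.png

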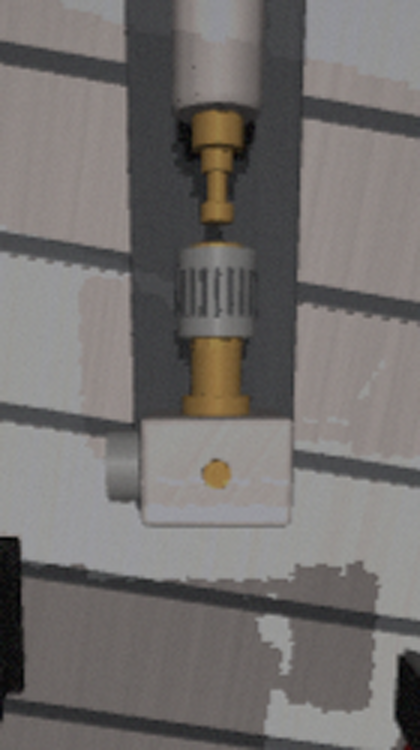

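The sleeve is fully forward (middle at y≈233) and the bottle shoulder is at y≈293, which puts the bottle middle at about (614,337). I go and grip it.

```bash

python3 -m pendant '[{"linear":[-5,45,0],"yaw":0},{"linear":[-6,45,0],"yaw":0},{"linear":[-7,45,0],"yaw":0},{"linear":[-7,45,0],"yaw":0},{"linear":[0,22,-30],"yaw":0},{"linear":[0,0,-45],"yaw":0},{"linear":[0,0,-45],"yaw":0},{"linear":[0,0,-29],"yaw":0}]'
python3 -m pendant '[{"linear":[0,0,0],"yaw":0},{"linear":[0,0,0],"yaw":0},{"linear":[0,0,0],"yaw":0},{"linear":[0,0,0],"yaw":0},{"linear":[0,0,0],"yaw":0},{"linear":[0,0,0],"yaw":0},{"linear":[0,0,0],"yaw":0},{"linear":[0,0,0],"yaw":0}]' 255 25
python3 -m pendant '[{"linear":[0,0,0],"yaw":0},{"linear":[0,0,0],"yaw":0},{"linear":[0,0,0],"yaw":0}]'
```

```text
time_s: 7.5
tool_pos: [609.3, 338.7, 29.8]
tcp_rot: [-2.03, -2.392, 0.01]
ft_force: [-0.5, 1.0, 0.9]
finger_gap: 93.9
finger_force: 0.0
time_s: 8.3
tool_pos: [613.9, 337.4, 35.7]
tcp_rot: [-2.037, -2.392, -0.0]
ft_force: [0.3, 0.0, -0.3]
finger_gap: 33.3
finger_force: 0.0
time_s: 8.6
tool_pos: [613.9, 337.4, 35.6]
tcp_rot: [2.036, 2.392, 0.0]
ft_force: [-0.4, -1.0, 2.4]
finger_gap: 31.4
finger_force: 25.0
```

```bash

python3 -m pendant '[{"linear":[-1.5,10,0],"yaw":0},{"linear":[-1.5,10,0],"yaw":0},{"linear":[0,0,0],"yaw":0},{"linear":[0,0,25],"yaw":0},{"linear":[0,0,40],"yaw":0},{"linear":[0,0,35],"yaw":0}]'
python3 -m pendant '[{"linear":[-38,-13,0],"yaw":-1.6},{"linear":[-38,-13,0],"yaw":-1.6},{"linear":[-38,-13,0],"yaw":-1.6},{"linear":[-37,-12,0],"yaw":-1.5},{"linear":[0,0,0],"yaw":0},{"linear":[0,0,0],"yaw":0},{"linear":[0,0,-40],"yaw":0},{"linear":[0,0,-40],"yaw":0}]'
python3 -m pendant '[{"linear":[0,0,-20],"yaw":0},{"linear":[0,0,-15],"yaw":0},{"linear":[0,0,-8],"yaw":0},{"linear":[0,0,0],"yaw":0},{"linear":[0,0,-5],"yaw":0},{"linear":[0,0,0],"yaw":0},{"linear":[0,0,0],"yaw":0}]'
```

```text
time_s: 9.2
tool_pos: [610.1, 358.6, 135.9]
tcp_rot: [-2.034, -2.393, 0.0]
ft_force: [0.4, 0.9, -0.1]
finger_gap: 31.3
finger_force: 25.0
time_s: 10.0
tool_pos: [462.9, 308.8, 55.6]
tcp_rot: [2.163, 2.277, 0.01]
ft_force: [-0.6, 0.5, -2.2]
finger_gap: 31.6
finger_force: 25.0
time_s: 10.7
tool_pos: [460.3, 306.8, 8.1]
tcp_rot: [2.165, 2.277, 0.002]
ft_force: [0.1, 0.9, -1.1]
finger_gap: 31.3
finger_force: 25.0
```

```bash

python3 -m pendant '[{"linear":[0,0,-1.5],"yaw":0},{"linear":[0,0,0],"yaw":0}]'
python3 -m pendant '[{"linear":[0,0,0],"yaw":0},{"linear":[0,0,0],"yaw":0},{"linear":[0,0,0],"yaw":0},{"linear":[0,0,0],"yaw":0},{"linear":[0,0,0],"yaw":0},{"linear":[0,0,45],"yaw":0},{"linear":[0,0,45],"yaw":0},{"linear":[0,0,45],"yaw":0}]' 110 
python3 -m pendant '[{"linear":[6,-44,10],"yaw":0},{"linear":[6,-47,10],"yaw":0},{"linear":[6,-47,10],"yaw":0},{"linear":[6,-47,10],"yaw":0},{"linear":[6,-47,10],"yaw":0},{"linear":[6,-47,10],"yaw":0},{"linear":[6,-47,10],"yaw":0},{"linear":[6,-47,10],"yaw":0}]' 0
python3 -m pendant '[{"linear":[6,-47,2],"yaw":0},{"linear":[6,-47,3],"yaw":0},{"linear":[6,-47,0],"yaw":0},{"linear":[6,-47,0],"yaw":0},{"linear":[6,-47,0],"yaw":0},{"linear":[0,0,0],"yaw":0},{"linear":[0,0,0],"yaw":0}]'
cat > meas.py <<'E'
from h import *
def boards(n="wrist",amin=400,p=None,d=None,c=None):
    if p is None: p,d,c=cam(n)
    hsv=cv2.cvtColor(p,cv2.COLOR_RGB2HSV); C=cloud(c,d)
    g=(hsv[...,0]>45)&(hsv[...,0]<95)&(hsv[...,1]>90)&(hsv[...,2]>25)
    g=cv2.morphologyEx(g.astype(np.uint8),cv2.MORPH_CLOSE,np.ones((9,9)))>0
    for b in blobs(g,amin):
        v,u=np.where(b); print("green",u.min(),u.max(),v.min(),v.max(),"z",np.median(C[b][:,2]).round(1),rect(ray(c,np.c_[u,v],np.median(C[b][:,2]))))
    return p,d,c,C
E
python3 - <<'E'
from meas import *
p,d,c,C=boards(); save("w7",p)
np.savez("pics/w7.npz",p=p,d=d,**{k:c[k] for k in("R","t","fx","fy","cx","cy")})
print("top")
p,d,c,C=boards("top",150)
m=np.zeros(d.shape,bool); m[190:250,155:235]=1
P=C[m&(C[...,2]>12)&(C[...,2]<45)]
b=(p.min(-1)>115)&m
for q in blobs(b,20): print("bright",rect(C[q]),np.median(C[q][:,2]))
E
```

```text
time_s: 10.9
tool_pos: [459.9, 306.6, 6.2]
tcp_rot: [2.165, 2.277, 0.001]
ft_force: [-0.6, -0.6, -0.7]
finger_gap: 31.5
finger_force: 25.0
time_s: 11.7
tool_pos: [459.5, 306.0, 142.2]
tcp_rot: [-2.165, -2.276, 0.002]
ft_force: [0.6, 1.0, 0.6]
finger_gap: 53.5
finger_force: 0.0
time_s: 12.5
tool_pos: [507.7, -68.5, 221.6]
tcp_rot: [2.165, 2.277, 0.001]
ft_force: [1.0, 0.4, 0.1]
finger_gap: 93.4
finger_force: 0.0
time_s: 13.2
tool_pos: [537.0, -302.6, 225.5]
tcp_rot: [-2.167, -2.273, 0.0]
ft_force: [0.8, 0.8, -0.9]
finger_gap: 93.7
finger_force: 0.0
green 174 226 0 54 z 19.0 (array([ 457.9, -115.4]), 62.6, 60.6, -83.8)
green 159 210 77 146 z 19.0 (array([ 436.1, -222.3]), 90.0, 61.3, -84.1)
green 175 223 161 226 z 19.0 (array([ 453.5, -338.1]), 91.0, 60.8, 80.8)
top
green 310 339 214 234 z 18.9 (array([455.4, -99.6]), 86.1, 58.8, -88.6)
green 390 420 217 239 z 19.2 (array([ 450.8, -336. ]), 91.1, 58.3, 81.0)
green 350 380 222 243 z 19.1 (array([ 434.1, -220.2]), 89.1, 59.2, -84.4)
bright (array([470.9, 259.1]), 294.5, 175.8, -85.0) -0.1528832137537519
bright (array([483.9, 236.5]), 314.1, 41.1, 63.8) 0.4982112202808425
bright (array([541.7, 280.1]), 57.7, 16.5, -88.4) -0.18044073324909082
bright (array([483.2, 159.9]), 204.4, 52.2, 39.7) 0.2057877227107456
bright (array([463.6, 169.7]), 175.2, 3.7, 1.7) 0.16608429125574029
bright (array([459.9, 299.8]), 70.7, 17.8, -88.7) 34.8216366900509
bright (array([383.9, 211.5]), 56.6, 17.7, -88.7) 0.09442860048319329
bright (array([379.2, 351.4]), 59.8, 14.6, -88.6) 0.424066894797754
bright (array([380.9, 281. ]), 60.0, 14.7, -88.7) 0.5371097342710657
```

View pics/w7.png

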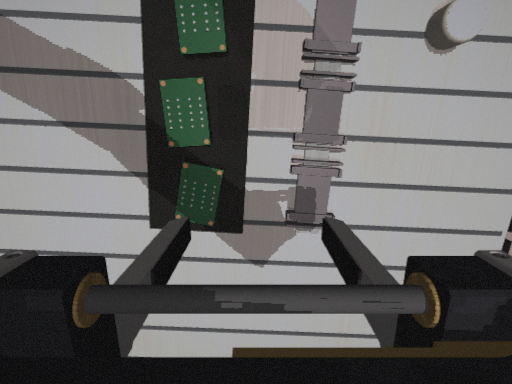

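The bottle lies in the tray (top at z≈35). The wrist view shows the three boards at (200,25), (185,112) and (200,193), and the carriers near columns 310–335. I measure the carriers from this view.

```bash
python3 - <<'E'
from h import *
z=np.load("pics/w7.npz"); c={k:z[k] for k in("R","t","fx","fy","cx","cy")}; C=cloud(c,z["d"])
m=np.zeros(C.shape[:2],bool); m[0:228,275:370]=1
M=m&(C[...,2]>7)&(C[...,2]<25)
for b in blobs(M,100):
    v,u=np.where(b); print("all",u.min(),u.max(),v.min(),v.max(),rect(C[b]))
M=m&(C[...,2]>15.5)&(C[...,2]<25)
for b in blobs(M,15):
    v,u=np.where(b); print("lip",round(u.mean(),1),round(v.mean(),1),rect(C[b]),np.median(C[b][:,2]))
save("w7c",z["p"],(270,0,370,230),3)
E
```

```text
all 302 361 0 63 (array([ 628.5, -110.4]), 74.5, 74.0, 89.3)
all 300 356 69 78 (array([ 627.5, -160.1]), 73.2, 10.0, -2.7)
all 293 355 78 144 (array([ 626.4, -211.9]), 90.9, 74.8, 89.6)
all 293 344 145 151 (array([ 625.1, -262.7]), 72.7, 7.3, 0.4)
all 285 342 158 227 (array([ 623.9, -330.5]), 106.5, 73.6, 88.8)
lip 305.4 42.7 (array([ 593.3, -127.6]), 11.3, 3.9, -89.9) 18.6378913174514
lip 358.7 46.8 (array([ 662.8, -128.5]), 11.8, 4.1, 85.4) 18.512436918895318
lip 330.6 56.7 (array([ 628. , -142.1]), 73.2, 4.4, -1.2) 18.604211428802387
lip 328.3 73.1 (array([ 627.4, -162. ]), 73.2, 4.3, -1.1) 18.706351588884925
lip 301.2 82.2 (array([ 592.2, -175.6]), 11.4, 3.7, 88.8) 18.745722166962437
lip 352.7 86.2 (array([ 662.1, -177.1]), 11.3, 3.8, 89.8) 18.807039198277
lip 295.6 136.8 (array([ 590.8, -247.5]), 11.3, 3.9, 84.9) 18.783090327232877
lip 344.6 140.1 (array([ 660.1, -248.4]), 11.3, 5.4, -76.7) 18.639253099321063
lip 319.0 148.4 (array([ 625.5, -261.9]), 71.9, 4.0, -1.4) 18.84050384032386
lip 317.2 162.3 (array([ 625. , -281.9]), 72.9, 4.1, -1.1) 18.73784546931135
lip 292.0 170.2 (array([ 589.8, -295.1]), 11.6, 3.2, -87.0) 18.948280453716748
lip 339.6 173.5 (array([ 659.6, -296.9]), 10.9, 3.6, 88.7) 18.961843240657913
lip 287.1 216.8 (array([ 588.1, -366.8]), 10.8, 3.2, -86.2) 18.727693118004694
lip 301.8 225.8 (array([ 614.3, -380.9]), 55.8, 4.3, 0.7) 18.559669848591078
```

View pics/w7c.png

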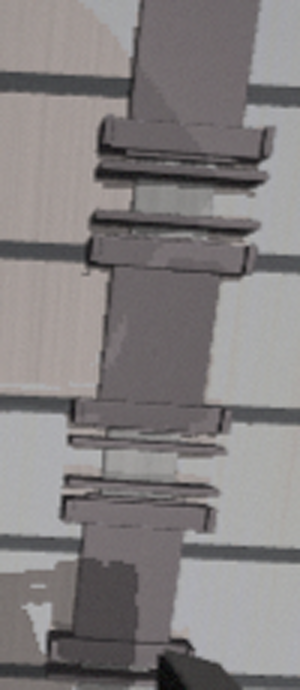

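Seat1 is at (626.4,-212.0), which checks out: its lips are 99.9 mm apart. The row runs along 88.9°, giving seat0 ≈ (628.5,-92) and seat2 ≈ (624,-332). Board0's centre is ≈ (456.6,-101.5) with its long axis at 96.2°. I grip it 18 mm off centre towards +y and roll it up about its far edge.

```bash

python3 -m pendant '[{"linear":[-16,44,-8],"yaw":3.5},{"linear":[-16,44,-20],"yaw":0},{"linear":[-16,44,-20],"yaw":0},{"linear":[-16,44,-20],"yaw":0},{"linear":[-18,43,-20],"yaw":0},{"linear":[0,0,-45],"yaw":0},{"linear":[0,0,0],"yaw":0},{"linear":[0,0,-45],"yaw":0}]'
python3 -m pendant '[{"linear":[0,0,-30],"yaw":0},{"linear":[0,0,0],"yaw":0},{"linear":[0,0,-12],"yaw":0},{"linear":[0,0,0],"yaw":0},{"linear":[0,0,0],"yaw":0}]'
```

```text
time_s: 14.1
tool_pos: [461.2, -85.5, 52.5]
tcp_rot: [2.087, 2.338, 0.008]
ft_force: [1.3, -0.0, 0.2]
finger_gap: 93.7
finger_force: 0.0
time_s: 14.6
tool_pos: [457.9, -85.8, 8.6]
tcp_rot: [2.093, 2.34, 0.002]
ft_force: [-0.5, -0.0, -0.9]
finger_gap: 93.9
finger_force: 0.0
```

```bash

python3 -m pendant '[{"linear":[-2.5,1,-3],"yaw":0},{"linear":[0,0,0],"yaw":0},{"linear":[0,0,0],"yaw":0},{"linear":[0,0,0],"yaw":0},{"linear":[0,0,0],"yaw":0},{"linear":[0,0,0],"yaw":0},{"linear":[0,0,0],"yaw":0}]' 255 6
python3 - <<'E'
from h import *
s=sense(); print(s["tool_pos"],s["finger_gap"],s["ft_force"].round(1))
# where do the board edges lie, from wrist
p,d,c=cam("wrist"); save("w8",p)
E
```

```text
time_s: 15.3
tool_pos: [454.5, -84.6, 4.5]
tcp_rot: [2.094, 2.342, 0.0]
ft_force: [-0.1, 0.4, 3.0]
finger_gap: 60.1
finger_force: 6.0
[454.52116078 -84.56889889   4.45470541] 60.06737380638875 [-0.1  0.4  3. ]
```

View pics/w8.png

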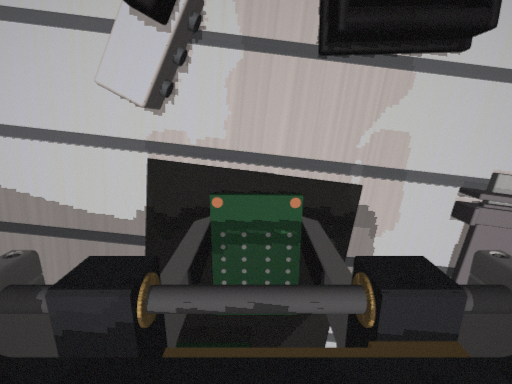

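Board0 is gripped across its width (gap 60.1 mm), with its +y end at row 195. I drop to 3 N, lift a little and measure the tilt from the depth of the green face.

```bash

cat > tilt.py <<'E'
from h import *
def tilt():
    """tilt of held board's green face from wrist depth: slope along tool x"""
    s=sense(); p,d,c=cam("wrist"); C=cloud(c,d); hsv=cv2.cvtColor(p,cv2.COLOR_RGB2HSV)
    g=(hsv[...,0]>45)&(hsv[...,0]<95)&(hsv[...,1]>80)&(hsv[...,2]>15)&(d>60)
    g[:, :170]=0; g[:,345:]=0
    bs=blobs(g,60)
    if not bs: print("no green"); return p
    b=max(bs,key=lambda b:b.sum()); R=Ro.from_rotvec(s["tcp_rot"]).as_matrix()
    P=(C[b]-s["tool_pos"])@R   # tool frame: x ahead, z down
    k=np.polyfit(P[:,0],-P[:,2],1); v,u=np.where(b)
    print("n",b.sum(),"rows",v.min(),v.max(),"tilt deg (up ahead +)",np.degrees(np.arctan(k[0])).round(1),"x range",np.percentile(P[:,0],[1,99]).round(1),"height over TCP",np.percentile(-P[:,2],[1,50,99]).round(1), "y",np.percentile(P[:,1],[1,99]).round(1))
    return p
if __name__=="__main__": tilt()
E
python3 tilt.py
python3 -m pendant '[{"linear":[0,0,0],"yaw":0},{"linear":[0.5,-5,8],"yaw":0},{"linear":[0.6,-6,8],"yaw":0},{"linear":[0,0,0],"yaw":0},{"linear":[0,0,0],"yaw":0}]' 255 3
python3 tilt.py
```

```text
n 7423 rows 192 284 tilt deg (up ahead +) -0.2 x range [-35.2  28.7] height over TCP [11.7 14.5 15.9] y [-29.2  29.7]
time_s: 15.9
tool_pos: [455.8, -95.9, 20.7]
tcp_rot: [2.094, 2.341, 0.001]
ft_force: [-0.3, 0.7, -1.7]
finger_gap: 59.6
finger_force: 3.0
n 7305 rows 194 284 tilt deg (up ahead +) 8.5 x range [-39.7  28.6] height over TCP [ 7.7 14.2 19. ] y [-29.1  29.7]
```

The board tilts about its grip (g≈16 mm, no sideways bias) but friction in the pads holds it. I lift briskly and see whether it swings further.

```bash

python3 -m pendant '[{"linear":[0,0,40],"yaw":0},{"linear":[0,0,40],"yaw":0},{"linear":[0,0,0],"yaw":0},{"linear":[0,0,0],"yaw":0},{"linear":[0,0,0],"yaw":0}]'
python3 tilt.py
python3 -m pendant '[{"linear":[0,0,0],"yaw":0},{"linear":[0,0,0],"yaw":0},{"linear":[0,0,0],"yaw":0},{"linear":[0,0,0],"yaw":0},{"linear":[0,0,0],"yaw":0},{"linear":[0,0,0],"yaw":0}]'
python3 tilt.py
```

```text
time_s: 16.45
tool_pos: [454.7, -95.0, 99.4]
tcp_rot: [-2.093, -2.341, 0.001]
ft_force: [-0.3, -0.2, -0.9]
finger_gap: 60.0
finger_force: 3.0
n 5535 rows 207 284 tilt deg (up ahead +) 43.8 x range [-98.1  23.8] height over TCP [-81.6   9.9  30.1] y [-53.9  29.4]
time_s: 17.1
tool_pos: [455.6, -95.6, 100.3]
tcp_rot: [2.094, 2.342, 0.0]
ft_force: [1.0, -0.0, -0.8]
finger_gap: 60.1
finger_force: 3.0
n 5584 rows 207 284 tilt deg (up ahead +) 44.1 x range [-99.   23.8] height over TCP [-84.2   9.6  30. ] y [-55.   29.5]
```

Brisk lifts ratchet it down (about 40° now). I pump some more: slow down, fast up.

```bash

sed -i 's/&(d>60)/\&(d>60)\&(np.abs(C[...,2]-s["tool_pos"][2])<75)\&(np.linalg.norm(C[...,:2]-s["tool_pos"][:2],axis=-1)<60)/' tilt.py
python3 -m pendant '[{"linear":[0,0,45],"yaw":0},{"linear":[0,0,45],"yaw":0},{"linear":[0,0,0],"yaw":0},{"linear":[0,0,0],"yaw":0},{"linear":[0,0,-15],"yaw":0},{"linear":[0,0,-25],"yaw":0},{"linear":[0,0,-25],"yaw":0},{"linear":[0,0,-15],"yaw":0}]'
python3 tilt.py
python3 -m pendant '[{"linear":[0,0,45],"yaw":0},{"linear":[0,0,45],"yaw":0},{"linear":[0,0,0],"yaw":0},{"linear":[0,0,0],"yaw":0},{"linear":[0,0,-15],"yaw":0},{"linear":[0,0,-25],"yaw":0},{"linear":[0,0,-25],"yaw":0},{"linear":[0,0,-15],"yaw":0}]'
python3 tilt.py
```

```text
time_s: 17.95
tool_pos: [453.2, -95.0, 107.5]
tcp_rot: [-2.091, -2.338, 0.004]
ft_force: [-0.7, -0.1, -0.6]
finger_gap: 59.9
finger_force: 3.0
n 3671 rows 211 261 tilt deg (up ahead +) 44.3 x range [-42.2  21.6] height over TCP [-30.4  15.8  31.6] y [-28.8  29.4]
time_s: 18.8
tool_pos: [452.8, -94.8, 117.2]
tcp_rot: [-2.091, -2.338, 0.005]
ft_force: [-0.1, 0.1, -0.1]
finger_gap: 60.0
finger_force: 3.0
n 2979 rows 214 255 tilt deg (up ahead +) 48.5 x range [-38.3  20.2] height over TCP [-33.8  18.1  32.1] y [-28.7  29.3]
```

```bash

python3 -m pendant '[{"linear":[5,-48,0],"yaw":0},{"linear":[4,-38,0],"yaw":0},{"linear":[3,-26,0],"yaw":0},{"linear":[1.5,-14,0],"yaw":0},{"linear":[0.5,-5,0],"yaw":0},{"linear":[-0.5,5,0],"yaw":0},{"linear":[-1.5,14,0],"yaw":0},{"linear":[-3,26,0],"yaw":0}]'
python3 -m pendant '[{"linear":[-4,38,0],"yaw":0},{"linear":[-5,48,0],"yaw":0},{"linear":[0,0,0],"yaw":0},{"linear":[0,0,0],"yaw":0}]'
python3 tilt.py
python3 -m pendant '[{"linear":[5,-48,0],"yaw":0},{"linear":[4,-38,0],"yaw":0},{"linear":[3,-26,0],"yaw":0},{"linear":[1.5,-14,0],"yaw":0},{"linear":[0.5,-5,0],"yaw":0},{"linear":[-0.5,5,0],"yaw":0},{"linear":[-1.5,14,0],"yaw":0},{"linear":[-3,26,0],"yaw":0}]'
python3 -m pendant '[{"linear":[-4,38,0],"yaw":0},{"linear":[-5,48,0],"yaw":0},{"linear":[0,0,0],"yaw":0},{"linear":[0,0,0],"yaw":0}]' |head -2
python3 tilt.py
```

```text
time_s: 19.65
tool_pos: [464.3, -179.9, 120.3]
tcp_rot: [-2.094, -2.341, -0.0]
ft_force: [0.4, 0.4, -0.9]
finger_gap: 59.8
finger_force: 3.0
time_s: 20.05
tool_pos: [455.0, -91.6, 120.4]
tcp_rot: [-2.085, -2.347, -0.001]
ft_force: [-0.1, -0.2, -1.5]
finger_gap: 60.3
finger_force: 3.0
n 987 rows 223 237 tilt deg (up ahead +) 32.1 x range [ 8.  13.6] height over TCP [12.4 34.3 36.1] y [-28.7  29.3]
time_s: 20.9
tool_pos: [464.3, -180.0, 120.3]
tcp_rot: [-2.094, -2.341, -0.0]
ft_force: [1.2, 0.2, -0.8]
finger_gap: 59.8
finger_force: 3.0
time_s: 21.3
tool_pos: [455.0, -91.7, 120.3]
n 1579 rows 199 241 tilt deg (up ahead +) -72.3 x range [ 6.  11.2] height over TCP [-12.2  33.4  35.7] y [-28.8  29.5]
```

The sawtooth motion works well. I check the board's attitude numerically from the scene camera.

```bash

cat > att.py <<'E'
from h import *
def att(nm="scene",zmin=22):
    """held board seen by scene camera: green points in tool frame (x ahead, h = height over TCP)"""
    s=sense(); R=Ro.from_rotvec(s["tcp_rot"]).as_matrix()
    p,d,c=cam(nm); C=cloud(c,d); hsv=cv2.cvtColor(p,cv2.COLOR_RGB2HSV)
    P=(C-s["tool_pos"])@R; h=-P[...,2]
    near=(np.abs(P[...,0])<85)&(np.abs(P[...,1])<34)&(h>-75)&(h<55)&(C[...,2]>zmin)&(d>0)
    g=near&(hsv[...,0]>45)&(hsv[...,0]<95)&(hsv[...,1]>70)
    if g.sum()<20: print(nm,"few",g.sum()); return
    X=np.c_[P[g][:,0],h[g]]; k=X.mean(0); U,S,V=np.linalg.svd(X-k,full_matrices=0); v=V[0]*np.sign(V[0][1])
    t=(X-k)@v
    print(nm,"n",g.sum(),"elev deg",np.degrees(np.arctan2(v[1],v[0])).round(1),"line at h=11.5: x",(k[0]+(11.5-k[1])/v[1]*v[0]).round(1),"h range",np.percentile(X[:,1],[1,99]).round(1),"x",np.percentile(X[:,0],[1,99]).round(1),"y",np.percentile(P[g][:,1],[1,99]).round(1),"resid",(S[1]/np.sqrt(len(X))).round(1))
    n=near&~g; print("  non-green x,h:",np.percentile(P[n][:,0],[5,50,95]).round(0),np.percentile(h[n],[5,50,95]).round(0),n.sum())
if __name__=="__main__": att(); att("top")
E
python3 att.py
```

```text
scene few 4
top few 0
```

```bash

python3 - <<'E'
from h import *
p,d,c=cam("scene"); s=sense(); q=c["R"]@s["tool_pos"]+c["t"]; u=int(c["fx"]*q[0]/q[2]+c["cx"]); v=int(c["fy"]*q[1]/q[2]+c["cy"]); print(u,v,q[2])
save("s2",p,(max(u-50,0),v-45,u+50,v+40),7)
E
```

```text
173 173 1161.9971412289792
```

View pics/s2.png

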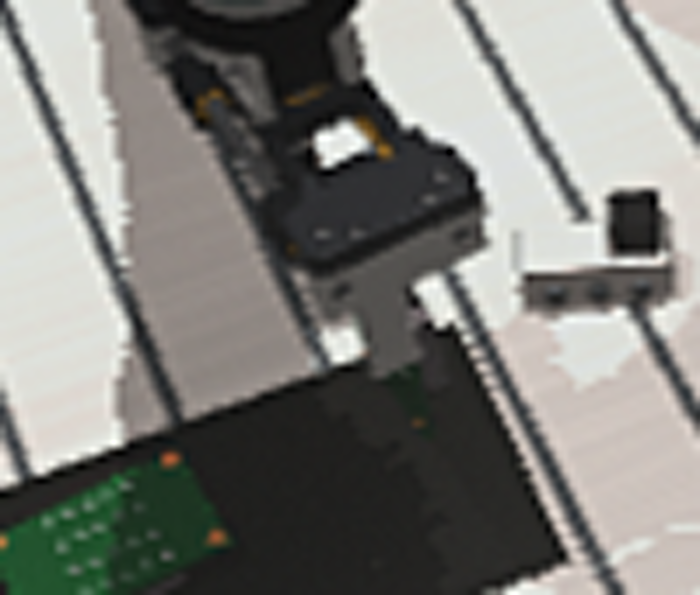

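The board now hangs a little past vertical (strip at (415,400)), with its lower edge towards +y and its components facing +y. I firm the grip, carry it over seat0 and re-measure there.

```bash

python3 -m pendant '[{"linear":[0,0,0],"yaw":0},{"linear":[0,0,0],"yaw":0},{"linear":[20,1,0],"yaw":-1.5},{"linear":[40,2,0],"yaw":-1.5},{"linear":[40,4,0],"yaw":-1.5},{"linear":[38,4,0],"yaw":-1.5},{"linear":[25,4,0],"yaw":-1.5},{"linear":[10.5,3,0],"yaw":0}]' 255 15
python3 -m pendant '[{"linear":[0,0,0],"yaw":0},{"linear":[0,0,0],"yaw":0}]' 
cat > seat.py <<'E'
from h import *
def seat():
    """wrist view near a carrier: held board strip (tool frame) and lips (world)"""
    s=sense(); R=Ro.from_rotvec(s["tcp_rot"]).as_matrix(); p,d,c=cam("wrist"); C=cloud(c,d)
    hsv=cv2.cvtColor(p,cv2.COLOR_RGB2HSV); P=(C-s["tool_pos"])@R; h=-P[...,2]
    print("tcp",s["tool_pos"].round(1),"tool x angle",np.degrees(np.arctan2(R[1,0],R[0,0])).round(2))
    g=(hsv[...,0]>45)&(hsv[...,0]<95)&(hsv[...,1]>70)&(d>60)&(np.abs(P[...,0])<70)&(np.abs(P[...,1])<35)&(C[...,2]>24 if s["tool_pos"][2]>40 else d>0)
    if g.sum()>50:
        for h0 in range(-60,50,8):
            m=g&(h>=h0)&(h<h0+8)
            if m.sum()>8: print("  h",h0+4,"x %.1f y %.1f..%.1f n %d"%(np.median(P[m][:,0]),*np.percentile(P[m][:,1],[2,98]),m.sum()))
        print("  top h",np.percentile(h[g],99).round(1))
    L=(C[...,2]>15.5)&(C[...,2]<24)&~g&(d>0)&(p.max(-1)<140)
    for b in blobs(L,25):
        r=rect(C[b]); 
        if r[1]<90 and r[2]<9: print("  lip",r,np.median(C[b][:,2]).round(1))
    return p,d,c,C
if __name__=="__main__": seat()
E
python3 seat.py
```

```text
time_s: 22.3
tool_pos: [631.2, -77.5, 119.8]
tcp_rot: [2.242, 2.199, 0.001]
ft_force: [-0.7, 1.0, -1.5]
finger_gap: 59.7
finger_force: 15.0
time_s: 22.5
tool_pos: [627.2, -78.2, 119.9]
tcp_rot: [-2.242, -2.198, 0.003]
ft_force: [0.4, -0.0, -1.8]
finger_gap: 59.7
finger_force: 15.0
tcp [627.2 -78.2 119.9] tool x angle 88.85
  h -24 x 10.0 y -16.6..17.1 n 9
  h -16 x 10.2 y -16.6..17.1 n 17
  h -8 x 10.3 y -16.5..17.1 n 25
  h 0 x 10.4 y -19.2..19.5 n 41
  h 8 x 10.5 y -28.0..29.1 n 144
  h 16 x 10.5 y -27.9..28.8 n 263
  h 24 x 10.7 y -28.5..29.6 n 174
  h 32 x 9.5 y -28.5..29.2 n 1047
  h 48 x 1.9 y -29.8..30.2 n 10
  top h 120.3
  lip (array([515.9,  94.1]), 71.0, 7.3, 7.4) 20.0
  lip (array([517.7,  79. ]), 69.9, 7.1, 13.1) 20.0
  lip (array([520.1,  61.5]), 70.8, 7.7, 13.2) 20.3
  lip (array([630.5, -41.8]), 73.4, 4.1, -1.0) 18.9
  lip (array([595.1, -54.7]), 11.0, 3.4, -87.2) 18.7
  lip (array([664.6, -56. ]), 10.7, 3.3, 89.5) 18.7
  lip (array([ 628.7, -141.5]), 73.1, 4.3, -1.2) 18.6
  lip (array([ 627.8, -161.9]), 73.2, 5.5, -0.4) 18.5
  lip (array([ 593. , -174.6]), 11.0, 2.6, 88.8) 18.8
  lip (array([ 662.6, -176.2]), 11.7, 3.8, 89.7) 18.7
  lip (array([ 592.1, -246.2]), 11.2, 3.6, -83.2) 18.4
  lip (array([ 661.1, -248.2]), 11.7, 3.9, 88.8) 18.7
  lip (array([ 626.1, -261.2]), 71.8, 4.8, -0.9) 18.4
  lip (array([ 625.7, -281.2]), 73.1, 5.3, -1.0) 18.4
```

At seat0 (centre ≈ (629.7,-91.7)) the held board is vertical, centred, with its lower edge about 54 mm below the TCP. I lower it onto the +y bar until contact shows.

```bash

python3 -m pendant '[{"linear":[2.3,6,0],"yaw":0},{"linear":[0,7,-15],"yaw":0},{"linear":[0,0,-20],"yaw":0},{"linear":[0,0,-12],"yaw":0},{"linear":[0,0,0],"yaw":0},{"linear":[0,0,0],"yaw":0}]'
python3 -m pendant '[{"linear":[0,0,-3],"yaw":0},{"linear":[0,0,0],"yaw":0},{"linear":[0,0,0],"yaw":0}]' | grep -E "pos|force"
python3 -m pendant '[{"linear":[0,0,-3],"yaw":0},{"linear":[0,0,0],"yaw":0},{"linear":[0,0,0],"yaw":0}]'| grep -E "pos|force"
python3 -m pendant '[{"linear":[0,0,-2],"yaw":0},{"linear":[0,0,0],"yaw":0},{"linear":[0,0,0],"yaw":0}]'| grep -E "pos|force"
```

```text
time_s: 23.15
tool_pos: [631.1, -64.7, 73.1]
tcp_rot: [-2.243, -2.199, 0.001]
ft_force: [-0.7, -0.4, -2.0]
finger_gap: 59.4
finger_force: 15.0
tool_pos: [631.6, -64.7, 70.7]
ft_force: [0.3, -0.3, -0.9]
finger_force: 15.0
tool_pos: [632.1, -65.0, 69.1]
ft_force: [-2.2, 0.7, 8.3]
finger_force: 15.0
tool_pos: [632.1, -65.3, 68.3]
ft_force: [-3.9, -1.0, 16.7]
finger_force: 15.0
```

Contact is at TCP z≈69.5. I ease off, loosen the grip to 4 N, and swing the board down in an arc towards -y.

```bash

python3 -m pendant '[{"linear":[0,0,3.5],"yaw":0},{"linear":[0,0,0],"yaw":0},{"linear":[-0.2,-9,-1.5],"yaw":0},{"linear":[-0.2,-9,-1.5],"yaw":0},{"linear":[-0.2,-8,-3.2],"yaw":0},{"linear":[-0.2,-8,-3.5],"yaw":0},{"linear":[0,0,0],"yaw":0},{"linear":[0,0,0],"yaw":0}]' 255 4
python3 seat.py | head -18
python3 -m pendant '[{"linear":[-0.2,-7,-5],"yaw":0},{"linear":[-0.2,-7,-5.8],"yaw":0},{"linear":[-0.2,-5.4,-7],"yaw":0},{"linear":[-0.2,-5.4,-7],"yaw":0},{"linear":[0,0,0],"yaw":0},{"linear":[0,0,0],"yaw":0}]'
python3 seat.py|head -18
```

```text
time_s: 24.85
tool_pos: [630.7, -100.1, 59.4]
tcp_rot: [2.244, 2.197, -0.001]
ft_force: [-0.1, -3.0, 6.2]
finger_gap: 59.8
finger_force: 4.0
tcp [ 630.7 -100.1   59.4] tool x angle 88.81
  h -32 x 37.8 y -17.3..17.2 n 18
  h -24 x 35.4 y -17.2..16.9 n 48
  h -16 x 32.3 y -16.8..16.9 n 55
  h -8 x 28.8 y -16.8..16.9 n 69
  h 0 x 25.1 y -16.9..16.9 n 68
  h 8 x 21.4 y -28.2..29.3 n 104
  h 16 x 17.1 y -28.6..29.0 n 463
  h 24 x 14.9 y -28.5..28.9 n 722
  h 32 x 10.7 y -28.7..29.5 n 690
  h 40 x 7.5 y -28.7..29.2 n 915
  top h 120.4
  lip (array([499.8,  55.9]), 28.8, 7.5, 8.9) 19.5
  lip (array([770.2,  15.7]), 35.1, 4.0, 76.9) 20.2
  lip (array([630.5, -41.7]), 73.4, 3.4, -1.2) 18.8
  lip (array([595.4, -54.9]), 11.3, 3.5, 86.6) 18.7
  lip (array([665. , -56.3]), 11.5, 5.3, 77.1) 18.8
  lip (array([631.4, -57.6]), 59.4, 3.7, -0.3) 18.5
time_s: 25.5
tool_pos: [628.9, -122.3, 33.4]
tcp_rot: [-2.241, -2.198, 0.001]
ft_force: [0.3, -0.6, -1.0]
finger_gap: 60.1
finger_force: 4.0
tcp [ 628.9 -122.3   33.4] tool x angle 88.91
  h -16 x 68.7 y -22.1..22.8 n 191
  h -8 x 62.9 y -28.4..29.0 n 586
  h 0 x 53.5 y -17.0..17.3 n 160
  h 8 x 44.1 y -16.9..17.1 n 180
  h 16 x 34.7 y -17.0..29.6 n 208
  h 24 x 21.5 y -28.8..29.5 n 519
  h 32 x 16.3 y -28.5..29.0 n 1654
  h 40 x 6.2 y -28.6..29.1 n 1463
  top h 115.0
  lip (array([630.2, -41.8]), 73.6, 3.4, -1.0) 18.9
  lip (array([595.1, -55.1]), 11.1, 4.1, 87.8) 18.6
  lip (array([630.1, -53.4]), 59.8, 6.0, -0.6) 19.2
  lip (array([664.5, -56.4]), 11.2, 4.7, -87.9) 18.8
  lip (array([ 627.9, -161.2]), 72.8, 4.5, -1.1) 18.6
  lip (array([ 662.7, -174.5]), 9.2, 4.1, 89.1) 18.4
  lip (array([ 592.8, -173.1]), 8.9, 4.2, 86.7) 18.4
```

The board follows well (about 49° down) with its lower edge at y≈-53, where it should be -47. I firm the grip, lift, shift +6 mm, set it down, loosen and continue the arc.

```bash

python3 -m pendant '[{"linear":[0,0,0],"yaw":0},{"linear":[0,0,0],"yaw":0},{"linear":[0.8,0,5],"yaw":0},{"linear":[0,6,0],"yaw":0},{"linear":[0,0,-4],"yaw":0},{"linear":[0,0,-1.5],"yaw":0},{"linear":[0,0,0],"yaw":0},{"linear":[0,0,0],"yaw":0}]' 255 15
python3 -m pendant '[{"linear":[0,0,0],"yaw":0},{"linear":[0,-2.5,-3],"yaw":0},{"linear":[0,-2.5,-4],"yaw":0},{"linear":[0,-2,-4],"yaw":0},{"linear":[0,0,0],"yaw":0},{"linear":[0,0,0],"yaw":0}]' 255 4
python3 seat.py|head -18
```

```text
time_s: 26.35
tool_pos: [630.3, -117.4, 33.6]
tcp_rot: [-2.243, -2.199, 0.0]
ft_force: [-0.7, -0.1, -1.6]
finger_gap: 59.5
finger_force: 15.0
time_s: 26.95
tool_pos: [630.4, -124.6, 22.6]
tcp_rot: [-2.243, -2.199, 0.0]
ft_force: [-0.2, 0.0, -1.1]
finger_gap: 59.9
finger_force: 4.0
tcp [ 630.4 -124.6   22.6] tool x angle 88.87
  h 0 x 66.6 y -28.5..28.9 n 629
  h 8 x 57.6 y -17.4..27.1 n 233
  h 16 x 44.7 y -16.8..29.6 n 261
  h 24 x 31.6 y -29.3..29.7 n 328
  h 32 x 18.4 y -28.4..29.0 n 1988
  h 40 x 6.8 y -28.7..29.3 n 1456
  top h 118.0
  lip (array([630.5, -42. ]), 73.1, 3.2, -1.1) 18.9
  lip (array([595.2, -55.3]), 11.0, 4.0, 88.9) 18.7
  lip (array([ 628. , -161.4]), 74.1, 4.6, -1.0) 18.5
  lip (array([ 593. , -171.1]), 4.6, 3.8, 85.8) 17.9
  lip (array([ 662.4, -172.2]), 4.2, 3.4, 83.3) 18.5
```

```bash
cat > front.py <<'E'
from h import *
def front():
    s=sense(); R=Ro.from_rotvec(s["tcp_rot"]).as_matrix(); p,d,c=cam("wrist"); C=cloud(c,d)
    hsv=cv2.cvtColor(p,cv2.COLOR_RGB2HSV); P=(C-s["tool_pos"])@R
    g=(hsv[...,0]>45)&(hsv[...,0]<95)&(hsv[...,1]>70)&(d>60)&(P[...,0]>-10)&(P[...,0]<110)&(np.abs(P[...,1])<35)&(-P[...,2]<60)
    X=P[g]; w=C[g]; f=X[:,0]>np.percentile(X[:,0],97)
    k=np.polyfit(X[X[:,0]>55][:,0],-X[X[:,0]>55][:,2],1)
    print("front edge: tool x",np.percentile(X[:,0],99.5).round(1),"world",np.median(w[f],0).round(1),"y",np.percentile(X[:,1],[1,99]).round(1),"strip slope",np.degrees(np.arctan(k[0])).round(1),"tcp",s["tool_pos"].round(1))
if __name__=="__main__": front()
E
python3 front.py
```

```text
front edge: tool x 78.6 world [633.8 -46.3  17.5] y [-29.1  29.6] strip slope -34.2 tcp [ 630.4 -124.4   22.8]
```

The front edge rests on the bar at y≈-46, but the plate has slid up in the pads, so the fingers cannot go lower over the lips. I centre it (+2.5 y, -1 x), then release so it tips the last part like a lid, and check.

```bash

python3 -m pendant '[{"linear":[0,0,0],"yaw":0},{"linear":[0,0,0],"yaw":0},{"linear":[-1,0,3],"yaw":0},{"linear":[0,2.5,0],"yaw":0},{"linear":[0,0,-3],"yaw":0},{"linear":[0,0,-0.5],"yaw":0},{"linear":[0,0,0],"yaw":0}]' 255 15 | grep -E "pos|ft"
python3 front.py
python3 -m pendant '[{"linear":[0,0,0],"yaw":0},{"linear":[0,0,0],"yaw":0},{"linear":[0,0,0],"yaw":0},{"linear":[0,0,0],"yaw":0},{"linear":[0,0,0],"yaw":0},{"linear":[0,0,0],"yaw":0}]' 0 | grep -E "pos|ft|gap"
python3 -m pendant '[{"linear":[0,0,40],"yaw":0},{"linear":[0,-30,45],"yaw":0},{"linear":[0,-45,30],"yaw":0},{"linear":[0,-45,0],"yaw":0},{"linear":[0,0,0],"yaw":0},{"linear":[0,0,0],"yaw":0}]' |grep -E "pos|ft|gap"
cat > chk.py <<'E'
from meas import *
p,d,c,C=boards("wrist",300)
s=sense(); print("tcp",s["tool_pos"].round(1),s["time_s"])
L=(C[...,2]>15.5)&(C[...,2]<24)&(d>0)&(p.max(-1)<140)
for b in blobs(L,25):
    r=rect(C[b])
    if r[1]<90 and r[2]<9: print("  lip",r,np.median(C[b][:,2]).round(1))
K=(C[...,2]>12)&(C[...,2]<60)&(d>0)&(C[...,0]>580)&(C[...,0]<680)
for b in blobs(K,300): print("  thing",rect(C[b]),np.percentile(C[b][:,2],[5,50,95]).round(1))
E
python3 chk.py
```

```text
tool_pos: [630.0, -122.4, 22.4]
ft_force: [0.9, -1.3, -0.2]
front edge: tool x 78.4 world [632.  -44.7  16.5] y [-29.   29.7] strip slope -35.4 tcp [ 630.  -122.4   22.4]
tool_pos: [629.5, -121.8, 22.3]
ft_force: [-0.2, -0.3, -0.3]
finger_gap: 93.8
tool_pos: [628.8, -237.7, 131.6]
ft_force: [-0.0, 1.4, 0.5]
finger_gap: 94.0
green 223 285 0 92 z 19.1 (array([630.6, -94.1]), 81.8, 59.4, 88.8)
green 64 139 114 202 z 18.9 (array([ 464. , -200.5]), 90.5, 61.5, -83.8)
green 88 140 236 284 z 18.9 (array([ 456.7, -323.6]), 64.0, 61.5, 82.4)
tcp [ 629.2 -235.4  131.2] 29.05
  lip (array([595.1, -57. ]), 9.9, 3.7, 86.3) 18.5
  lip (array([ 593.6, -127.4]), 11.4, 3.3, 86.7) 18.9
  lip (array([ 627.9, -142.2]), 73.3, 3.1, -1.2) 18.8
  lip (array([ 627.9, -162. ]), 73.7, 3.1, -1.2) 18.9
  lip (array([ 593.4, -175.3]), 10.6, 4.0, 85.9) 18.6
  lip (array([ 662.2, -176.7]), 10.5, 3.3, -89.6) 18.8
  lip (array([ 591.3, -247.1]), 12.0, 3.6, 87.9) 18.8
  lip (array([ 660.9, -248. ]), 10.5, 2.4, 89.3) 18.9
  lip (array([ 626.2, -261.6]), 72.3, 4.3, -1.3) 18.8
  lip (array([ 625.7, -281.2]), 73.5, 4.2, -1.3) 18.7
  lip (array([ 590. , -294.3]), 10.7, 3.7, 87.3) 19.0
  lip (array([ 660. , -296.1]), 11.5, 2.6, 89.7) 18.6
  thing (array([629.4, -93. ]), 84.6, 73.9, 88.8) [17.7 20.1 31.9]
  thing (array([ 627.4, -176. ]), 72.8, 13.5, 0.5) [12.7 14.1 18.8]
  thing (array([ 625.9, -248.1]), 72.9, 12.9, -1.2) [12.9 14.1 18.9]
  thing (array([ 626. , -261.6]), 72.7, 4.3, -1.3) [13.6 18.5 20. ]
  thing (array([ 625.7, -281.2]), 73.5, 4.2, -1.3) [13.2 18.4 19.8]
  thing (array([ 624.8, -296.5]), 73.3, 14.2, -1.4) [12.8 14.  18.8]
```

Board0 is seated flat (plate top z 19.1, component tops at about 32). Board1 has meanwhile been knocked to (464,-200.5), so I use that fresh position and grip it about 12 mm off centre.

```bash

python3 -m pendant '[{"linear":[-42,12,0],"yaw":1.9},{"linear":[-42,12,0],"yaw":1.8},{"linear":[-42,12,0],"yaw":1.8},{"linear":[-40.4,12,0],"yaw":1.8},{"linear":[0,0,-20],"yaw":0},{"linear":[0,0,0],"yaw":0},{"linear":[0,0,-45],"yaw":0},{"linear":[0,0,-40],"yaw":0}]' | grep -E "pos|ft"
python3 -m pendant '[{"linear":[0,0,-15],"yaw":0},{"linear":[0,0,-3],"yaw":0},{"linear":[0,0,0],"yaw":0},{"linear":[0,0,0],"yaw":0}]'| grep -E "pos|ft"
python3 - <<'E'
from tilt import *
tilt()
E
```

```text
tool_pos: [466.1, -187.4, 26.4]
ft_force: [0.9, -0.6, -0.3]
tool_pos: [464.5, -188.3, 9.6]
ft_force: [0.3, -0.2, -0.1]
n 7881 rows 185 284 tilt deg (up ahead +) -0.2 x range [-38.9  32.7] height over TCP [ 7.4  9.4 10.7] y [-32.1  26.7]
```

```bash

python3 -m pendant '[{"linear":[-2.7,0,-4.5],"yaw":0},{"linear":[0,0,0],"yaw":0},{"linear":[0,0,0],"yaw":0},{"linear":[0,0,0],"yaw":0},{"linear":[0,0,0],"yaw":0},{"linear":[0,0,0],"yaw":0},{"linear":[0,0,0],"yaw":0},{"linear":[0,0,0],"yaw":0}]' 255 6 | grep -E "pos|gap|ft|finger"
python3 tilt.py
python3 -m pendant '[{"linear":[0,0,10],"yaw":0},{"linear":[0,0,40],"yaw":0},{"linear":[0,0,40],"yaw":0},{"linear":[0,0,30],"yaw":0},{"linear":[0,0,0],"yaw":0},{"linear":[0,0,0],"yaw":0}]' 255 3 | grep -E "pos|gap|ft"
python3 tilt.py
python3 -m pendant '[{"linear":[0,0,45],"yaw":0},{"linear":[0,0,45],"yaw":0},{"linear":[0,0,0],"yaw":0},{"linear":[0,0,0],"yaw":0},{"linear":[0,0,-15],"yaw":0},{"linear":[0,0,-25],"yaw":0},{"linear":[0,0,-25],"yaw":0},{"linear":[0,0,-20],"yaw":0}]'| grep -E "pos|gap"
python3 tilt.py
```

```text
tool_pos: [460.6, -188.3, 4.3]
ft_force: [-0.1, -0.3, 2.6]
finger_gap: 59.8
finger_force: 6.0
n 7911 rows 188 284 tilt deg (up ahead +) -0.1 x range [-35.4  32.2] height over TCP [11.5 14.6 16. ] y [-29.1  29.7]
tool_pos: [460.5, -187.9, 124.6]
ft_force: [0.1, -0.6, -0.8]
finger_gap: 60.1
n 7545 rows 192 284 tilt deg (up ahead +) 13.6 x range [-42.7  31.5] height over TCP [ 3.2 14.2 21.9] y [-29.1  29.3]
tool_pos: [457.9, -187.1, 125.5]
finger_gap: 60.3
n 6299 rows 199 278 tilt deg (up ahead +) 29.0 x range [-49.2  28.9] height over TCP [-14.7  13.8  28.4] y [-29.   29.4]
```

```bash

python3 -m pendant '[{"linear":[3.5,-35,35],"yaw":0},{"linear":[2.5,-26,26],"yaw":0},{"linear":[1.5,-16,16],"yaw":0},{"linear":[0.5,-7,7],"yaw":0},{"linear":[-0.5,7,-7],"yaw":0},{"linear":[-1.5,16,-16],"yaw":0},{"linear":[-2.5,26,-26],"yaw":0},{"linear":[-3.5,35,-35],"yaw":0}]' | grep -E "pos|gap"
python3 -m pendant '[{"linear":[0,0,0],"yaw":0},{"linear":[0,0,0],"yaw":0}]' | grep -E "gap"
python3 tilt.py
python3 -m pendant '[{"linear":[3.5,-35,35],"yaw":0},{"linear":[2.5,-26,26],"yaw":0},{"linear":[1.5,-16,16],"yaw":0},{"linear":[0.5,-7,7],"yaw":0},{"linear":[-0.5,7,-7],"yaw":0},{"linear":[-1.5,16,-16],"yaw":0},{"linear":[-2.5,26,-26],"yaw":0},{"linear":[-3.5,35,-35],"yaw":0}]' | grep -E "pos|gap"
python3 -m pendant '[{"linear":[0,0,0],"yaw":0},{"linear":[0,0,0],"yaw":0}]' | grep -E "gap"
python3 tilt.py
```

```text
tool_pos: [459.7, -186.4, 127.5]
finger_gap: 60.1
finger_gap: 60.1
n 3579 rows 209 255 tilt deg (up ahead +) 46.6 x range [-36.   24.6] height over TCP [-29.4  19.4  35. ] y [-28.8  29.3]
tool_pos: [460.2, -186.9, 128.0]
finger_gap: 59.8
finger_gap: 60.0
n 2030 rows 216 242 tilt deg (up ahead +) 56.1 x range [-25.3  21.6] height over TCP [-32.4  32.5  37.5] y [-28.5  28.8]
```

```bash

python3 -m pendant '[{"linear":[5,-48,0],"yaw":0},{"linear":[4,-38,0],"yaw":0},{"linear":[3,-26,0],"yaw":0},{"linear":[1.5,-14,0],"yaw":0},{"linear":[0.5,-5,0],"yaw":0},{"linear":[-0.5,5,0],"yaw":0},{"linear":[-1.5,14,0],"yaw":0},{"linear":[-3,26,0],"yaw":0}]' | grep gap
python3 -m pendant '[{"linear":[-4,38,0],"yaw":0},{"linear":[-5,48,0],"yaw":0},{"linear":[0,0,0],"yaw":0},{"linear":[0,0,0],"yaw":0}]' |grep gap
python3 tilt.py; python3 seat.py | grep -v lip
python3 -m pendant '[{"linear":[5,-48,0],"yaw":0},{"linear":[4,-38,0],"yaw":0},{"linear":[3,-26,0],"yaw":0},{"linear":[1.5,-14,0],"yaw":0},{"linear":[0.5,-5,0],"yaw":0},{"linear":[-0.5,5,0],"yaw":0},{"linear":[-1.5,14,0],"yaw":0},{"linear":[-3,26,0],"yaw":0}]' | grep gap
python3 -m pendant '[{"linear":[-4,38,0],"yaw":0},{"linear":[-5,48,0],"yaw":0},{"linear":[0,0,0],"yaw":0},{"linear":[0,0,0],"yaw":0}]' |grep gap
python3 seat.py | grep -v lip
```

```text
finger_gap: 59.7
finger_gap: 60.0
n 994 rows 224 235 tilt deg (up ahead +) 1.2 x range [11.4 16.3] height over TCP [24.5 38.4 40. ] y [-28.4  29.3]
tcp [ 460.6 -186.4  129.5] tool x angle 96.36
  h 16 x 10.6 y -29.8..29.2 n 19
  h 24 x 12.1 y -26.7..28.7 n 22
  h 32 x 14.5 y -29.8..20.2 n 71
  h 40 x 14.0 y -28.1..29.0 n 925
  top h 117.8
finger_gap: 59.9
finger_gap: 60.4
tcp [ 460.3 -184.3  129.3] tool x angle 96.52
  h -24 x 6.7 y -16.9..17.0 n 11
  h -16 x 7.3 y -16.8..17.0 n 12
  h -8 x 8.2 y -16.6..17.2 n 14
  h 0 x 8.9 y -16.4..25.3 n 22
  h 8 x 9.7 y -29.1..29.2 n 44
  h 16 x 10.6 y -28.4..28.7 n 221
  h 24 x 11.3 y -28.1..29.0 n 118
  h 32 x 12.2 y -28.1..28.9 n 219
  h 40 x 10.8 y -28.3..28.8 n 969
  top h 115.0
```

```bash

python3 -m pendant '[{"linear":[5,-48,0],"yaw":0},{"linear":[4,-38,0],"yaw":0},{"linear":[3,-26,0],"yaw":0},{"linear":[1.5,-14,0],"yaw":0},{"linear":[0.5,-5,0],"yaw":0},{"linear":[-0.5,5,0],"yaw":0},{"linear":[-1.5,14,0],"yaw":0},{"linear":[-3,26,0],"yaw":0}]' | grep gap
python3 -m pendant '[{"linear":[-4,38,0],"yaw":0},{"linear":[-5,48,0],"yaw":0},{"linear":[0,0,0],"yaw":0},{"linear":[0,0,0],"yaw":0}]' |grep gap
python3 seat.py | grep -v lip
```

```text
finger_gap: 59.9
finger_gap: 59.6
tcp [ 460.3 -184.3  129.3] tool x angle 96.52
  h -32 x 13.2 y -16.7..17.1 n 12
  h -16 x 12.9 y -16.3..17.2 n 19
  h -8 x 12.6 y -16.8..17.0 n 22
  h 0 x 12.6 y -20.9..17.0 n 35
  h 8 x 12.4 y -29.1..29.2 n 63
  h 16 x 12.2 y -28.2..29.0 n 294
  h 24 x 12.1 y -28.4..29.2 n 237
  h 32 x 11.9 y -28.4..28.0 n 306
  h 40 x 10.1 y -28.0..28.9 n 966
  top h 116.5
```

Board1 is just past vertical. I firm the grip and carry it over seat1 (centre (627,-211.8)).

```bash

python3 -m pendant '[{"linear":[0,0,0],"yaw":0},{"linear":[0,0,0],"yaw":0},{"linear":[22,0,0],"yaw":-1.6},{"linear":[40,-1,0],"yaw":-1.5},{"linear":[40,-1,0],"yaw":-1.5},{"linear":[35,-1,0],"yaw":-1.5},{"linear":[22,0,0],"yaw":-1.5},{"linear":[8,0,0],"yaw":0}]' 255 15 | grep -E "pos|gap"
python3 -m pendant '[{"linear":[0,0,-15],"yaw":0},{"linear":[0,0,-25],"yaw":0},{"linear":[0,0,-10],"yaw":0},{"linear":[0,0,0],"yaw":0},{"linear":[0,0,0],"yaw":0}]'| grep -E "pos|ft|gap"
python3 seat.py | head -22
```

```text
tool_pos: [629.3, -191.7, 128.5]
finger_gap: 58.6
tool_pos: [626.8, -191.7, 79.4]
ft_force: [0.8, -0.3, -1.3]
finger_gap: 58.5
tcp [ 626.8 -191.7   79.4] tool x angle 88.54
  h -32 x 13.2 y -16.7..17.0 n 12
  h -24 x 12.9 y -16.6..17.2 n 9
  h -16 x 12.9 y -16.2..16.7 n 14
  h -8 x 12.7 y -16.5..17.1 n 27
  h 0 x 12.6 y -16.9..17.0 n 36
  h 8 x 12.5 y -28.2..29.0 n 54
  h 16 x 12.3 y -28.3..28.7 n 314
  h 24 x 12.2 y -28.3..29.0 n 238
  h 32 x 11.9 y -27.1..29.2 n 306
  h 40 x 10.2 y -28.3..28.7 n 915
  top h 120.0
  lip (array([595.3, -55.5]), 12.3, 3.6, 87.7) 18.7
  lip (array([664.7, -57. ]), 11.8, 4.0, 86.3) 18.6
  lip (array([ 594. , -127.4]), 11.3, 3.4, 88.3) 18.7
  lip (array([ 663.1, -128.2]), 11.1, 3.6, 89.8) 18.7
  lip (array([ 628.7, -141.7]), 72.9, 3.8, -1.4) 18.8
  lip (array([ 628.2, -161.5]), 72.6, 3.9, -1.4) 18.7
  lip (array([ 592.8, -174.6]), 10.7, 3.7, 88.4) 18.6
  lip (array([ 662.8, -176.4]), 11.4, 3.9, -89.3) 18.8
  lip (array([ 591.4, -246.6]), 11.0, 3.8, 86.9) 18.6
  lip (array([ 660.9, -247.8]), 12.3, 3.8, 88.8) 18.9
```

```bash

python3 -m pendant '[{"linear":[0.5,5,-5],"yaw":0.3},{"linear":[0,0,-3],"yaw":0},{"linear":[0,0,0],"yaw":0},{"linear":[0,0,0],"yaw":0}]' 255 8| grep -E "pos|ft|gap"
python3 -m pendant '[{"linear":[0,0,-2],"yaw":0},{"linear":[0,0,0],"yaw":0},{"linear":[0,0,0],"yaw":0}]' | grep -E "pos|ft"
python3 -m pendant '[{"linear":[0,0,-2],"yaw":0},{"linear":[0,0,0],"yaw":0},{"linear":[0,0,0],"yaw":0}]' | grep -E "pos|ft"
python3 -m pendant '[{"linear":[0,0,-2],"yaw":0},{"linear":[0,0,0],"yaw":0},{"linear":[0,0,0],"yaw":0}]'| grep -E "pos|ft|gap"
```

```text
tool_pos: [628.0, -186.2, 71.2]
ft_force: [-0.2, 0.4, -1.7]
finger_gap: 59.5
tool_pos: [627.9, -186.3, 69.1]
ft_force: [-0.2, 0.1, -1.2]
tool_pos: [627.9, -186.2, 67.1]
ft_force: [0.5, -0.3, -1.6]
tool_pos: [627.9, -186.2, 65.1]
ft_force: [0.0, 0.1, -1.8]
finger_gap: 59.0
```

```bash

python3 -m pendant '[{"linear":[0,0,-2],"yaw":0},{"linear":[0,0,0],"yaw":0},{"linear":[0,0,0],"yaw":0}]' | grep -E "pos|ft"
python3 -m pendant '[{"linear":[0,0,-2],"yaw":0},{"linear":[0,0,0],"yaw":0},{"linear":[0,0,0],"yaw":0}]' | grep -E "pos|ft"
python3 seat.py | head -11;python3 front.py
```

```text
tool_pos: [628.2, -186.9, 64.4]
ft_force: [-2.0, 0.2, 6.3]
tool_pos: [628.4, -187.2, 62.8]
ft_force: [-1.3, -0.3, 7.8]
tcp [ 628.4 -187.2   62.8] tool x angle 88.86
  h -32 x 14.2 y -16.7..17.0 n 9
  h -24 x 14.0 y -16.7..16.8 n 10
  h -16 x 13.8 y -16.7..17.0 n 11
  h -8 x 13.7 y -16.3..17.2 n 23
  h 0 x 13.4 y -16.4..17.2 n 26
  h 8 x 13.4 y -16.9..29.2 n 51
  h 16 x 13.1 y -27.8..29.1 n 221
  h 24 x 13.0 y -28.2..28.7 n 318
  h 32 x 12.7 y -28.4..28.9 n 261
  h 40 x 11.3 y -28.0..28.6 n 1078
front edge: tool x 109.0 world [643.6 -80.7  19.2] y [-28.8  29.5] strip slope 1.6 tcp [ 628.5 -187.2   62.8]
```

Contact is at z≈64, but the plate has crept to the front edge of the pads. I will use the rack for a proper regrip: carry it there and measure the rack from close by.

```bash

python3 -m pendant '[{"linear":[0,0,10],"yaw":0},{"linear":[0,0,20],"yaw":0},{"linear":[0,0,20],"yaw":0},{"linear":[-20,30,0],"yaw":2.2},{"linear":[-24,38,0],"yaw":2.2},{"linear":[-24,38,0],"yaw":2.2},{"linear":[-22,36,0],"yaw":2.2},{"linear":[-15,25,0],"yaw":0}]' 255 10| grep -E "pos|ft|gap"
python3 -m pendant '[{"linear":[0,0,0],"yaw":0},{"linear":[0,0,0],"yaw":0}]' | grep -E "pos|ft"
cat > rack.py <<'E'
from h import *
s=sense(); R=Ro.from_rotvec(s["tcp_rot"]).as_matrix(); p,d,c=cam("wrist"); C=cloud(c,d); np.savez("pics/rk.npz",p=p,d=d,R=c["R"],t=c["t"])
m=(np.linalg.norm(C[...,:2]-[519.8,75.9],axis=-1)<62)&(C[...,2]>5)&(C[...,2]<36)&(d>0)&(p.max(-1)<90)
b=max(blobs(m,200),key=lambda b:b.sum()); P=C[b]; r=rect(P[P[:,2]>24]); print("rack top",r, "all",rect(P))
a=np.radians(r[3]); e=np.array([-np.sin(a),np.cos(a)]); f=np.array([np.cos(a),np.sin(a)])
q=(P[:,:2]-[519.8,75.9])@e; l=(P[:,:2]-[519.8,75.9])@f
for t in range(-38,40,2):
    k=(q>=t)&(q<t+2)&(np.abs(l)<30)
    if k.sum(): print(t+1,"zmed %.1f min %.1f max %.1f n %d"%(np.median(P[k,2]),P[k,2].min(),P[k,2].max(),k.sum()))
E
python3 rack.py; python3 seat.py | grep -v lip
```

```text
tool_pos: [521.0, -16.2, 111.5]
ft_force: [0.2, 0.2, -1.4]
finger_gap: 56.7
tool_pos: [523.5, -18.9, 111.7]
ft_force: [1.1, 0.6, -1.1]
rack top (array([519.4,  75.9]), 83.1, 65.0, 7.8) all (array([519.2,  75.8]), 88.2, 75.3, 7.5)
-37 zmed 7.7 min 6.4 max 9.9 n 116
-35 zmed 8.1 min 6.5 max 9.4 n 114
-33 zmed 8.0 min 6.1 max 9.8 n 58
-31 zmed 27.5 min 25.4 max 29.4 n 125
-29 zmed 28.9 min 27.3 max 30.8 n 126
-27 zmed 29.2 min 27.3 max 30.5 n 125
-25 zmed 28.6 min 26.9 max 30.4 n 189
-23 zmed 26.3 min 24.3 max 28.7 n 126
-21 zmed 8.1 min 6.5 max 9.5 n 117
-19 zmed 8.0 min 5.8 max 10.1 n 117
-17 zmed 7.8 min 6.4 max 9.9 n 119
-15 zmed 7.9 min 5.8 max 27.8 n 123
-13 zmed 27.5 min 24.8 max 29.7 n 187
-11 zmed 28.9 min 27.3 max 30.4 n 128
-9 zmed 29.3 min 27.2 max 31.3 n 129
-7 zmed 29.0 min 27.0 max 31.6 n 139
-5 zmed 27.5 min 24.9 max 28.8 n 129
-3 zmed 8.7 min 7.1 max 24.9 n 81
-1 zmed 7.8 min 6.4 max 10.0 n 148
1 zmed 8.1 min 6.1 max 9.9 n 119
3 zmed 10.8 min 6.5 max 27.3 n 238
5 zmed 27.5 min 23.8 max 29.9 n 139
7 zmed 28.9 min 26.7 max 30.9 n 185
9 zmed 29.2 min 26.8 max 31.0 n 143
11 zmed 28.6 min 26.2 max 30.7 n 131
13 zmed 27.3 min 24.9 max 29.6 n 132
17 zmed 8.0 min 6.0 max 9.6 n 122
19 zmed 7.9 min 6.2 max 9.7 n 121
21 zmed 12.3 min 6.4 max 27.8 n 339
23 zmed 27.3 min 23.9 max 30.8 n 187
25 zmed 28.7 min 27.1 max 31.5 n 177
27 zmed 29.2 min 27.2 max 30.9 n 148
29 zmed 28.7 min 27.3 max 31.0 n 172
31 zmed 27.3 min 25.9 max 28.7 n 81
35 zmed 7.7 min 6.0 max 9.5 n 61
37 zmed 7.6 min 5.5 max 9.7 n 77
tcp [523.9 -19.9 111.7] tool x angle 97.66
  h -32 x 14.1 y -16.8..17.1 n 9
  h -16 x 13.7 y -16.7..17.0 n 11
  h -8 x 13.7 y -16.5..17.1 n 20
  h 0 x 13.5 y -16.8..16.9 n 29
  h 8 x 13.3 y -29.4..28.7 n 52
  h 16 x 13.0 y -28.2..28.6 n 224
  h 24 x 12.9 y -28.2..29.0 n 309
  h 32 x 12.7 y -28.4..28.8 n 253
  h 40 x 11.2 y -28.1..28.5 n 1101
  top h 119.9
```

The rack is measured cleanly: the middle slot is at q≈-0.3 mm and the board's lower edge is about 12 mm ahead of the TCP. I insert it.

```bash

python3 -m pendant '[{"linear":[-1,25,0],"yaw":0},{"linear":[-1,35,0],"yaw":0},{"linear":[-0.9,23,0],"yaw":0},{"linear":[0,0,-15],"yaw":0},{"linear":[0,0,0],"yaw":0},{"linear":[0,0,0],"yaw":0},{"linear":[0,0,0],"yaw":0}]' | grep -E "pos|ft|gap"
python3 seat.py | grep -v lip
```

```text
tool_pos: [520.7, 62.2, 96.6]
ft_force: [0.2, 0.1, -1.1]
finger_gap: 56.6
tcp [520.7  62.2  96.6] tool x angle 97.54
  h -32 x 14.2 y -16.8..16.8 n 10
  h -24 x 14.1 y -16.8..16.9 n 9
  h -16 x 13.8 y -16.7..17.1 n 12
  h -8 x 13.6 y -16.5..17.2 n 25
  h 0 x 13.4 y -17.0..17.0 n 31
  h 8 x 13.2 y -28.8..29.2 n 55
  h 16 x 13.0 y -28.2..28.8 n 230
  h 24 x 12.9 y -28.3..28.3 n 297
  h 32 x 12.7 y -28.2..29.0 n 227
  h 40 x 11.2 y -28.2..28.5 n 1053
  top h 121.9
```

```bash

python3 -m pendant '[{"linear":[0.2,1.2,-8],"yaw":0},{"linear":[0,0,-5],"yaw":0},{"linear":[0,0,-3],"yaw":0},{"linear":[0,0,0],"yaw":0},{"linear":[0,0,0],"yaw":0}]' | grep -E "pos|ft|gap"
python3 -m pendant '[{"linear":[0,0,-4],"yaw":0},{"linear":[0,0,-3],"yaw":0},{"linear":[0,0,0],"yaw":0},{"linear":[0,0,0],"yaw":0}]' | grep -E "pos|ft"
python3 -m pendant '[{"linear":[0,0,-4],"yaw":0},{"linear":[0,0,-3],"yaw":0},{"linear":[0,0,0],"yaw":0},{"linear":[0,0,0],"yaw":0}]' | grep -E "pos|ft"
```

```text
tool_pos: [520.2, 64.9, 80.1]
ft_force: [0.5, 0.7, -0.5]
finger_gap: 56.2
tool_pos: [520.1, 65.0, 73.1]
ft_force: [0.7, -0.2, -0.9]
tool_pos: [520.1, 64.9, 66.0]
ft_force: [-0.3, -0.0, -1.5]
```

It entered the slot without force. I lower it to the floor, release, back off and measure how it stands.

```bash

python3 -m pendant '[{"linear":[0,0,-4],"yaw":0},{"linear":[0,0,-3],"yaw":0},{"linear":[0,0,0],"yaw":0},{"linear":[0,0,0],"yaw":0}]' | grep -E "pos|ft|gap"
python3 -m pendant '[{"linear":[0,0,0],"yaw":0},{"linear":[0,0,0],"yaw":0},{"linear":[0,0,0],"yaw":0},{"linear":[0,0,0],"yaw":0},{"linear":[0,0,0],"yaw":0},{"linear":[0,0,20],"yaw":0},{"linear":[0,0,0],"yaw":0},{"linear":[0,0,0],"yaw":0}]' 0 | grep -E "pos|ft|gap"
python3 seat.py | grep -v lip
```

```text
tool_pos: [520.1, 65.0, 59.0]
ft_force: [-0.1, -0.2, -1.3]
finger_gap: 56.5
tool_pos: [520.5, 65.1, 79.3]
ft_force: [-0.4, -0.2, -1.3]
finger_gap: 94.1
tcp [520.5  65.1  79.3] tool x angle 97.69
  h -48 x -13.7 y -24.9..28.0 n 27
  h -32 x 15.4 y -17.2..16.7 n 10
  h -24 x 15.6 y -17.0..16.8 n 17
  h -16 x 16.2 y -29.5..29.1 n 23
  h -8 x 16.4 y -29.0..28.7 n 82
  h 0 x 16.6 y -29.2..28.7 n 130
  h 8 x 16.9 y -29.1..28.5 n 55
  h 16 x 15.9 y -28.3..28.3 n 814
  h 24 x 15.8 y -20.8..24.6 n 12
  top h 130.4
```

The board stands in the rack (top at z≈98, leaning 2–3°). I move 13 mm ahead and regrip about 10 mm above its middle.

```bash

python3 -m pendant '[{"linear":[-1.7,12.9,0],"yaw":0},{"linear":[0,0,0],"yaw":0},{"linear":[0,0,-14],"yaw":0},{"linear":[0,0,-14],"yaw":0},{"linear":[0,0,0],"yaw":0}]' | grep -E "pos|ft|gap"
python3 -m pendant '[{"linear":[0,0,0],"yaw":0},{"linear":[0,0,0],"yaw":0},{"linear":[0,0,0],"yaw":0},{"linear":[0,0,0],"yaw":0},{"linear":[0,0,0],"yaw":0},{"linear":[0,0,0],"yaw":0},{"linear":[0,0,0],"yaw":0}]' 255 15 | grep -E "pos|ft|gap"
python3 -m pendant '[{"linear":[0,0,15],"yaw":0},{"linear":[0,0,25],"yaw":0},{"linear":[0,0,20],"yaw":0},{"linear":[0,0,0],"yaw":0},{"linear":[0,0,0],"yaw":0}]' | grep -E "pos|ft|gap"
python3 seat.py | grep -v lip
```

```text
tool_pos: [517.0, 78.3, 49.6]
ft_force: [-0.1, -0.2, -0.2]
finger_gap: 94.0
tool_pos: [518.8, 77.9, 51.5]
ft_force: [-0.6, 0.3, 3.3]
finger_gap: 60.0
tool_pos: [518.3, 78.1, 110.9]
ft_force: [0.2, 0.1, -0.6]
finger_gap: 59.7
tcp [518.3  78.1 110.9] tool x angle 97.7
  h -24 x 1.7 y -16.8..17.0 n 9
  h -16 x 2.2 y -16.9..16.8 n 15
  h -8 x 2.3 y -16.9..17.0 n 16
  h 0 x 2.6 y -16.6..17.1 n 20
  h 8 x 2.9 y -29.2..16.9 n 34
  h 16 x 3.3 y -29.6..29.3 n 60
  h 24 x 3.7 y -28.7..28.8 n 353
  h 32 x 3.9 y -29.0..29.6 n 200
  h 40 x 4.3 y -28.8..29.7 n 352
  h 48 x 3.0 y -28.8..29.3 n 915
  top h 121.1
```

Now it is centred in the pads. I carry it to seat1 and set its lower edge on the +y bar.

```bash

python3 -m pendant '[{"linear":[10,-22,0],"yaw":-1.5},{"linear":[17,-40,0],"yaw":-1.5},{"linear":[18,-42,0],"yaw":-1.5},{"linear":[18,-42,0],"yaw":-1.5},{"linear":[18,-42,0],"yaw":-1.5},{"linear":[16,-37,0],"yaw":-1.3},{"linear":[9,-20,0],"yaw":0},{"linear":[3,-8,0],"yaw":0}]' | grep -E "pos|gap"
python3 -m pendant '[{"linear":[0,0,-20],"yaw":0},{"linear":[0,0,-20],"yaw":0},{"linear":[0,0,-10],"yaw":0},{"linear":[0,0,0],"yaw":0},{"linear":[0,0,0],"yaw":0}]'| grep -E "pos|ft|gap"
python3 seat.py | head -20
```

```text
tool_pos: [626.9, -178.5, 109.4]
finger_gap: 59.9
tool_pos: [627.6, -174.5, 61.2]
ft_force: [-0.5, -0.6, -0.4]
finger_gap: 59.6
tcp [ 627.6 -174.5   61.2] tool x angle 88.92
  h -32 x 63.0 y -25.7..23.1 n 19
  h -24 x 1.6 y -16.4..17.7 n 9
  h -16 x 1.9 y -16.4..17.2 n 10
  h -8 x 2.3 y -16.4..17.0 n 14
  h 0 x 2.8 y -16.1..17.0 n 22
  h 8 x 3.1 y -29.4..17.1 n 38
  h 16 x 3.4 y -29.6..30.1 n 65
  h 24 x 3.7 y -28.3..29.0 n 369
  h 32 x 4.0 y -29.1..29.5 n 217
  h 40 x 4.3 y -29.1..29.5 n 387
  h 48 x 2.9 y -29.0..29.1 n 957
  top h 119.6
  lip (array([751.8, -19.9]), 21.3, 3.5, -3.3) 18.6
  lip (array([595.1, -55.5]), 11.6, 4.0, 89.5) 18.6
  lip (array([664.6, -56.7]), 12.1, 4.0, -87.9) 18.7
  lip (array([ 594.2, -127. ]), 11.5, 3.2, 87.0) 18.7
  lip (array([ 663.4, -128.3]), 11.4, 4.2, 88.5) 18.6
  lip (array([ 628.3, -141.7]), 73.0, 4.0, -1.2) 18.8
  lip (array([ 628. , -161.7]), 73.0, 4.3, -1.2) 18.7
```

```bash

python3 -m pendant '[{"linear":[0,0,-2.5],"yaw":0},{"linear":[0,0,0],"yaw":0},{"linear":[0,0,0],"yaw":0}]' 255 10| grep -E "pos|ft_"
python3 -m pendant '[{"linear":[0,0,-1.5],"yaw":0},{"linear":[0,0,0],"yaw":0},{"linear":[0,0,0],"yaw":0}]' | grep -E "pos|ft_"
python3 -m pendant '[{"linear":[0,0,-1],"yaw":0},{"linear":[0,0,0],"yaw":0},{"linear":[0,0,0],"yaw":0}]' | grep -E "pos|ft_"
```

```text
tool_pos: [627.7, -175.1, 59.0]
ft_force: [0.1, -0.5, -0.9]
tool_pos: [627.9, -175.2, 57.4]
ft_force: [1.0, 0.4, -0.4]
tool_pos: [628.0, -175.3, 57.3]
ft_force: [-1.1, 0.4, 6.9]
```

```bash

python3 -m pendant '[{"linear":[0,0,0.7],"yaw":0},{"linear":[-0.1,-7.2,-0.5],"yaw":0},{"linear":[-0.1,-7.2,-1.4],"yaw":0},{"linear":[-0.1,-6.8,-2.4],"yaw":0},{"linear":[-0.1,-6.5,-3.2],"yaw":0},{"linear":[0,0,0],"yaw":0},{"linear":[0,0,0],"yaw":0}]' 255 4 | grep -E "pos|ft_|gap"
python3 seat.py | head -12
python3 -m pendant '[{"linear":[-0.1,-6,-4],"yaw":0},{"linear":[-0.1,-5.5,-4.8],"yaw":0},{"linear":[0,0,0],"yaw":0},{"linear":[0,0,0],"yaw":0}]'  | grep -E "pos|ft_|gap"
python3 seat.py | head -12
```

```text
tool_pos: [627.0, -204.1, 49.3]
ft_force: [-0.0, -1.2, 2.1]
finger_gap: 60.1
tcp [ 627.  -204.1   49.3] tool x angle 88.82
  h -16 x 23.1 y -16.8..17.3 n 53
  h -8 x 20.1 y -16.5..17.2 n 56
  h 0 x 17.1 y -16.7..17.1 n 63
  h 8 x 14.4 y -16.7..17.1 n 71
  h 16 x 11.3 y -16.7..31.1 n 90
  h 24 x 8.0 y -29.4..30.2 n 175
  h 32 x 5.2 y -28.5..29.2 n 1028
  h 40 x 2.1 y -29.0..29.8 n 620
  h 48 x -1.2 y -28.7..29.2 n 1477
  top h 116.8
  lip (array([595.3, -55.8]), 11.8, 3.7, 88.3) 18.7
tool_pos: [626.5, -213.9, 39.9]
ft_force: [0.7, -0.9, -0.6]
finger_gap: 59.8
tcp [ 626.5 -213.9   39.9] tool x angle 88.87
  h -24 x 39.7 y -27.4..22.6 n 201
  h -16 x 37.5 y -28.5..29.4 n 223
  h -8 x 31.4 y -17.4..17.8 n 80
  h 0 x 26.6 y -16.5..17.2 n 83
  h 8 x 21.7 y -16.5..17.2 n 104
  h 16 x 16.6 y -16.6..17.2 n 111
  h 24 x 11.6 y -21.5..30.2 n 131
  h 32 x 5.5 y -28.9..29.7 n 699
  h 40 x 2.4 y -28.8..29.6 n 1190
  h 48 x -3.6 y -28.7..29.4 n 1358
  top h 111.7
```

The tilt is now about 32° and the pads pivot the board near their upper end, so the swing radius is larger (≈81 mm). I carry on with that radius and finish as with board0.

```bash

python3 -m pendant '[{"linear":[-0.1,-6,-3.4],"yaw":0},{"linear":[-0.1,-6,-3.8],"yaw":0},{"linear":[-0.1,-6,-4.5],"yaw":0},{"linear":[-0.1,-6,-5.3],"yaw":0},{"linear":[0,0,0],"yaw":0},{"linear":[0,0,0],"yaw":0}]' | grep -E "pos|ft_|gap"
python3 seat.py | head -12; python3 front.py
```

```text
tool_pos: [625.9, -239.2, 23.2]
ft_force: [-1.2, -1.1, -0.1]
finger_gap: 60.0
tcp [ 625.9 -239.2   23.2] tool x angle 88.84
  h -8 x 55.6 y -28.1..27.9 n 451
  h 0 x 48.2 y -28.3..28.9 n 682
  h 8 x 39.5 y -17.1..17.6 n 174
  h 16 x 30.6 y -16.9..17.6 n 199
  h 24 x 21.5 y -16.8..29.6 n 227
  h 32 x 8.4 y -29.1..29.8 n 514
  h 40 x 3.3 y -28.8..29.4 n 1858
  h 48 x -6.6 y -28.8..29.1 n 1605
  top h 113.2
  lip (array([ 593.8, -127.2]), 12.4, 4.1, -89.3) 18.6
  lip (array([ 663.4, -128.6]), 12.1, 4.1, 89.6) 18.7
front edge: tool x 109.8 world [ 628.7 -129.7   18.9] y [-29.1  29.9] strip slope 3.1 tcp [ 626.1 -239.    23.5]
```

```bash
sed -i 's/(P\[...,0\]<110)/(P[...,0]<92)/; s/>55\]/>50]/g' front.py; python3 front.py
```

```text
front edge: tool x 57.4 world [ 627.9 -181.8   15.8] y [-29.1  29.8] strip slope -40.5 tcp [ 626.3 -238.8   23.6]
```

```bash

python3 -m pendant '[{"linear":[0,0,0],"yaw":0},{"linear":[0,0,0],"yaw":0},{"linear":[0,0,8],"yaw":0},{"linear":[0.5,9,0],"yaw":0},{"linear":[0.3,8,0],"yaw":0},{"linear":[0,0,-4],"yaw":0},{"linear":[0,0,0],"yaw":0},{"linear":[0,0,0],"yaw":0}]' 255 15 | grep -E "pos|ft_|gap"
python3 front.py
python3 -m pendant '[{"linear":[0,0,-2],"yaw":0},{"linear":[0,0,0],"yaw":0},{"linear":[0,0,0],"yaw":0}]' | grep -E "pos|ft_"
python3 front.py
```

```text
tool_pos: [627.6, -220.6, 27.4]
ft_force: [0.5, 0.7, 0.5]
finger_gap: 59.9
front edge: tool x 91.9 world [ 630.1 -129.4   19.1] y [-29.   29.8] strip slope -13.5 tcp [ 627.6 -220.6   27.4]
tool_pos: [627.3, -222.1, 25.7]
ft_force: [0.2, -0.7, 1.6]
front edge: tool x 91.7 world [ 630.  -131.1   18.9] y [-29.2  29.8] strip slope -14.6 tcp [ 627.3 -222.1   25.7]
```

```bash
sed -i 's/(P\[...,0\]<92)/(P[...,0]<78)/' front.py
python3 front.py
python3 -m pendant '[{"linear":[0,0,0],"yaw":0},{"linear":[-0.1,-3.2,-4],"yaw":0},{"linear":[-0.1,-3,-4.2],"yaw":0},{"linear":[0,-2.7,-4.6],"yaw":0},{"linear":[0,-2,-4.6],"yaw":0},{"linear":[0,0,0],"yaw":0},{"linear":[0,0,0],"yaw":0}]' 255 3 | grep -E "pos|ft_|gap"
python3 front.py; python3 seat.py | head -10
```

```text
front edge: tool x 61.2 world [ 629.1 -161.3   23.8] y [-29.2  29.8] strip slope -35.6 tcp [ 627.4 -222.1   25.7]
tool_pos: [626.7, -231.9, 7.6]
ft_force: [-0.8, 0.1, -1.4]
finger_gap: 60.0
front edge: tool x 70.7 world [ 629.1 -161.6   24.1] y [-29.1  29.8] strip slope -19.8 tcp [ 626.7 -231.9    7.6]
tcp [ 626.7 -231.9    7.8] tool x angle 88.89
  h 16 x 65.5 y -28.4..29.3 n 1176
  h 24 x 54.4 y -28.1..29.1 n 1627
  h 32 x 25.5 y -29.1..29.8 n 578
  h 40 x 2.4 y -29.0..29.4 n 2526
  h 48 x -10.0 y -27.9..29.2 n 1010
  top h 109.1
  lip (array([ 762.4, -111.5]), 35.0, 8.5, -51.0) 19.6
  lip (array([ 593.8, -127.4]), 11.6, 4.1, -89.8) 18.7
  lip (array([ 663.4, -128.7]), 11.8, 4.3, 88.4) 18.7
```

The front edge sits on the lip (z 24, about 3 mm too far), with the board at only 20°. I release it here; it will lie nearly flat and can then be regripped at its middle and set in properly.

```bash

python3 -m pendant '[{"linear":[0,0,0],"yaw":0},{"linear":[0,0,0],"yaw":0},{"linear":[0,0,0],"yaw":0},{"linear":[0,0,0],"yaw":0},{"linear":[0,0,0],"yaw":0},{"linear":[0,0,0],"yaw":0}]' 0 | grep -E "pos|ft|gap"
python3 -m pendant '[{"linear":[0,0,45],"yaw":0},{"linear":[0,-35,30],"yaw":0},{"linear":[0,-45,20],"yaw":0},{"linear":[0,-45,10],"yaw":0},{"linear":[0,0,0],"yaw":0},{"linear":[0,0,0],"yaw":0}]' |grep -E "pos|ft|gap"
python3 chk.py
python3 - <<'E'
from h import *
p,d,c=cam("wrist"); C=cloud(c,d); hsv=cv2.cvtColor(p,cv2.COLOR_RGB2HSV)
g=(hsv[...,0]>45)&(hsv[...,0]<95)&(hsv[...,1]>80)&(C[...,0]>590)&(C[...,0]<670)&(C[...,1]<-145)&(C[...,1]>-275)
P=C[g]; k=np.polyfit(P[:,1],P[:,2],1); print("slope deg",np.degrees(np.arctan(k[0])).round(1),"y range",np.percentile(P[:,1],[1,99]).round(1),"z",np.percentile(P[:,2],[5,95]).round(1),"x",np.percentile(P[:,0],[1,99]).round(1))
E
```

```text
tool_pos: [627.0, -232.5, 8.2]
ft_force: [-0.8, -0.4, -0.9]
finger_gap: 93.7
tool_pos: [626.2, -359.0, 113.3]
ft_force: [-0.9, 1.1, -0.6]
finger_gap: 93.9
green 222 285 0 83 z 20.1 (array([ 627.8, -216. ]), 68.3, 58.3, 88.8)
green 57 119 131 222 z 18.9 (array([ 453.8, -338.6]), 90.2, 61.4, 80.9)
tcp [ 626.8 -356.5  112.6] 55.55
  lip (array([ 591.2, -247.5]), 10.7, 4.1, 87.1) 18.8
  lip (array([ 660.5, -248.5]), 11.7, 4.5, -87.8) 18.6
  lip (array([ 626.2, -262.1]), 73.4, 3.0, -1.3) 18.9
  lip (array([ 625.6, -282. ]), 72.9, 3.8, -1.2) 18.8
  lip (array([ 590.6, -295.2]), 10.7, 4.9, 84.8) 18.5
  lip (array([ 660.1, -296.7]), 10.7, 4.1, 89.1) 18.5
  lip (array([ 589.3, -366.6]), 10.8, 4.1, 88.0) 18.8
  lip (array([ 658.2, -368.2]), 11.2, 3.3, -89.4) 18.6
  lip (array([ 623.2, -381.4]), 73.5, 4.1, -1.4) 18.7
  thing (array([ 626.5, -217.1]), 75.5, 73.8, 89.1) [14.4 24.8 34.8]
  thing (array([ 626.2, -262.3]), 73.5, 3.6, -1.2) [12.6 18.8 19.9]
  thing (array([ 625.6, -282. ]), 72.9, 3.8, -1.2) [17.3 18.8 20. ]
  thing (array([ 625.1, -296.3]), 74.2, 12.6, -0.2) [12.8 14.1 18.7]
  thing (array([ 623.6, -367.3]), 72.9, 14.8, -1.8) [12.8 14.  18.9]
  thing (array([ 623.2, -381.4]), 73.5, 4.1, -1.4) [13.6 18.4 19.9]
slope deg 3.7 y range [-250.1 -180.4] z [18.4 23.3] x [598.5 657. ]
```

As planned: it lies at 3.7° with its front on the lip, about 6.5 mm too far in +y. I regrip it at the middle, lift, shift and set it down.

```bash

python3 -m pendant '[{"linear":[0.2,45,0],"yaw":0},{"linear":[0.2,50,0],"yaw":0},{"linear":[0.2,45,0],"yaw":0},{"linear":[0,8,0],"yaw":0},{"linear":[0,0,-25],"yaw":0},{"linear":[0,0,-40],"yaw":0},{"linear":[0,0,-30],"yaw":0},{"linear":[0,0,0],"yaw":0}]' | grep -E "pos|ft"
python3 -m pendant '[{"linear":[0,0,-11.5],"yaw":0},{"linear":[0,0,0],"yaw":0},{"linear":[0,0,0],"yaw":0}]' | grep -E "pos|ft"
python3 -m pendant '[{"linear":[0,0,0],"yaw":0},{"linear":[0,0,0],"yaw":0},{"linear":[0,0,0],"yaw":0},{"linear":[0,0,0],"yaw":0},{"linear":[0,0,0],"yaw":0},{"linear":[0,0,0],"yaw":0},{"linear":[0,0,0],"yaw":0}]' 255 15 | grep -E "pos|ft|gap"
python3 -m pendant '[{"linear":[0,0,6],"yaw":0},{"linear":[0,0,0],"yaw":0},{"linear":[0,-3.5,0],"yaw":0},{"linear":[0,-3.0,0],"yaw":0},{"linear":[0,0,0],"yaw":0},{"linear":[0,0,0],"yaw":0}]' | grep -E "pos|ft|gap"
sed -i 's/(P\[...,0\]<78)/(P[...,0]<60)/;s/>50\]/>25]/g' front.py; python3 front.py
```

```text
tool_pos: [624.2, -206.1, 13.6]
ft_force: [0.2, 0.1, 0.2]
tool_pos: [628.6, -209.5, 7.8]
ft_force: [-0.1, 0.2, 1.0]
tool_pos: [627.8, -209.2, 6.8]
ft_force: [0.1, 1.5, 2.3]
finger_gap: 59.6
tool_pos: [627.5, -215.9, 12.5]
ft_force: [-0.2, 0.6, -0.7]
finger_gap: 59.6
front edge: tool x 48.8 world [ 633.3 -167.4   28.4] y [-29.3  29.9] strip slope 2.4 tcp [ 627.5 -215.9   12.5]
```

```bash

python3 -m pendant '[{"linear":[0,0.5,-4],"yaw":0},{"linear":[0,0,-3],"yaw":0},{"linear":[0,0,0],"yaw":0},{"linear":[0,0,-1],"yaw":0},{"linear":[0,0,0],"yaw":0}]' | grep -E "pos|ft"
python3 front.py
python3 -m pendant '[{"linear":[0,0,0],"yaw":0},{"linear":[0,0,0],"yaw":0},{"linear":[0,0,0],"yaw":0},{"linear":[0,0,0],"yaw":0},{"linear":[0,0,0],"yaw":0},{"linear":[0,0,0],"yaw":0}]' 0 | grep -E "pos|ft|gap"
python3 -m pendant '[{"linear":[0,0,45],"yaw":0},{"linear":[0,-35,40],"yaw":0},{"linear":[0,-45,30],"yaw":0},{"linear":[0,-45,30],"yaw":0},{"linear":[0,-20,0],"yaw":0},{"linear":[0,0,0],"yaw":0},{"linear":[0,0,0],"yaw":0}]' |grep -E "pos|ft|gap"
python3 chk.py
cat > sl.py <<'E'
from h import *
import sys
y0,y1=map(float,sys.argv[1:3])
p,d,c=cam("wrist"); C=cloud(c,d); hsv=cv2.cvtColor(p,cv2.COLOR_RGB2HSV)
g=(hsv[...,0]>45)&(hsv[...,0]<95)&(hsv[...,1]>80)&(C[...,0]>590)&(C[...,0]<670)&(C[...,1]<y1)&(C[...,1]>y0)
P=C[g]; k=np.polyfit(P[:,1],P[:,2],1); k2=np.polyfit(P[:,0],P[:,2],1); print("slope deg",np.degrees(np.arctan([k[0],k2[0]])).round(1),"y range",np.percentile(P[:,1],[1,99]).round(1),"z",np.percentile(P[:,2],[5,50,95]).round(1),"x",np.percentile(P[:,0],[1,99]).round(1))
E
python3 sl.py -275 -145; python3 sl.py -145 -30
```

```text
tool_pos: [627.9, -214.8, 4.7]
ft_force: [-1.2, 1.9, 0.9]
front edge: tool x 48.9 world [ 629.9 -166.    18.1] y [-29.1  29.9] strip slope -0.4 tcp [ 627.9 -214.8    4.7]
tool_pos: [627.7, -215.2, 4.7]
ft_force: [0.4, -0.5, 0.4]
finger_gap: 94.1
tool_pos: [627.4, -350.3, 142.0]
ft_force: [-0.4, 0.9, -1.1]
finger_gap: 94.0
green 223 284 6 101 z 19.1 (array([ 628.1, -211. ]), 88.7, 60.1, 88.9)
green 76 131 138 220 z 18.9 (array([ 453.5, -338.5]), 91.0, 60.9, 81.4)
tcp [ 627.8 -348.9  141.7] 59.95
  lip (array([ 592.4, -175.6]), 11.9, 4.1, 88.5) 18.6
  lip (array([ 662.5, -177. ]), 11.5, 3.8, 85.4) 18.8
  lip (array([ 591.1, -247.1]), 11.1, 3.5, 86.8) 18.8
  lip (array([ 661.1, -248.4]), 11.3, 3.9, 85.5) 18.7
  lip (array([ 625.8, -261.9]), 72.3, 3.2, -1.1) 18.9
  lip (array([ 625.4, -281.8]), 73.4, 3.3, -1.1) 18.8
  lip (array([ 590.5, -295.2]), 11.9, 3.3, 88.5) 18.8
  lip (array([ 659.5, -297. ]), 11.1, 3.2, -89.5) 18.8
  lip (array([ 589.2, -367. ]), 11.0, 3.3, 87.9) 18.5
  lip (array([ 658.8, -368. ]), 11.5, 3.8, -88.7) 18.9
  lip (array([ 623.3, -381.5]), 72.7, 3.9, -1.2) 18.6
  thing (array([ 626.8, -208.5]), 95.5, 73.9, 89.1) [16.9 19.6 31.8]
  thing (array([ 625. , -296.2]), 72.5, 14.5, -1.1) [12.6 14.  18.8]
  thing (array([ 623.8, -367.5]), 73.7, 15.3, -4.1) [12.8 14.  18.8]
slope deg [-0.  -0.1] y range [-255.1 -166.7] z [17.8 19.  20.4] x [599.2 657.4]Traceback (most recent call last):
  File "sl.py", line 6, in <module>
    P=C[g]; k=np.polyfit(P[:,1],P[:,2],1); k2=np.polyfit(P[:,0],P[:,2],1); print("slope deg",np.degrees(np.arctan([k[0],k2[0]])).round(1),"y range",np.percentile(P[:,1],[1,99]).round(1),"z",np.percentile(P[:,2],[5,50,95]).round(1),"x",np.percentile(P[:,0],[1,99]).round(1))
              ~~~~~~~~~~^^^^^^^^^^^^^^^^^
    raise TypeError("expected non-empty vector for x")
TypeError: expected non-empty vector for x
```

Board1 is seated flat and centred. Next is board2 at (453.5,-338.5), 81.2°, gripped about 15 mm off centre.

```bash

python3 -m pendant '[{"linear":[-43,6,0],"yaw":-2},{"linear":[-43,6,0],"yaw":-2},{"linear":[-43,6,0],"yaw":-2},{"linear":[-43.5,6.5,0],"yaw":-1.7},{"linear":[0,0,-25],"yaw":0},{"linear":[0,0,-45],"yaw":0},{"linear":[0,0,-40],"yaw":0},{"linear":[0,0,0],"yaw":0}]' | grep -E "pos|ft"
python3 -m pendant '[{"linear":[0,0,-17],"yaw":0},{"linear":[0,0,-5],"yaw":0},{"linear":[0,0,0],"yaw":0},{"linear":[0,0,0],"yaw":0}]'| grep -E "pos|ft"
python3 tilt.py
```

```text
tool_pos: [452.6, -322.6, 28.5]
ft_force: [-1.0, 0.8, 0.4]
tool_pos: [456.0, -327.1, 12.1]
ft_force: [0.6, 0.3, 0.6]
n 7864 rows 184 284 tilt deg (up ahead +) -0.1 x range [-40.4  32.9] height over TCP [5.  6.9 8.2] y [-30.8  27.9]
```

```bash

python3 -m pendant '[{"linear":[-0.9,4,0],"yaw":0},{"linear":[0,0,-7.5],"yaw":0},{"linear":[0,0,0],"yaw":0}]' | grep -E "pos|ft"
python3 -m pendant '[{"linear":[0,0,0],"yaw":0},{"linear":[0,0,0],"yaw":0},{"linear":[0,0,0],"yaw":0},{"linear":[0,0,0],"yaw":0},{"linear":[0,0,0],"yaw":0},{"linear":[0,0,0],"yaw":0},{"linear":[0,0,0],"yaw":0}]' 255 6 | grep -E "pos|gap|ft|finger"
python3 tilt.py
python3 -m pendant '[{"linear":[0,0,10],"yaw":0},{"linear":[0,0,40],"yaw":0},{"linear":[0,0,40],"yaw":0},{"linear":[0,0,30],"yaw":0},{"linear":[0,0,0],"yaw":0},{"linear":[0,0,0],"yaw":0}]' 255 3 | grep -E "pos|gap|ft"
python3 tilt.py
python3 -m pendant '[{"linear":[0,0,45],"yaw":0},{"linear":[0,0,45],"yaw":0},{"linear":[0,0,0],"yaw":0},{"linear":[0,0,0],"yaw":0},{"linear":[0,0,-15],"yaw":0},{"linear":[0,0,-25],"yaw":0},{"linear":[0,0,-25],"yaw":0},{"linear":[0,0,-20],"yaw":0}]'| grep -E "pos|gap"
python3 tilt.py
```

```text
tool_pos: [454.1, -322.2, 2.7]
ft_force: [-0.4, 0.1, -0.1]
tool_pos: [454.4, -322.9, 3.3]
ft_force: [-0.1, -0.1, 0.1]
finger_gap: 59.6
finger_force: 6.0
n 7460 rows 193 284 tilt deg (up ahead +) -0.3 x range [-34.4  29. ] height over TCP [13.2 15.6 17. ] y [-29.   29.7]
tool_pos: [454.5, -322.5, 123.9]
ft_force: [-0.3, 0.4, -2.2]
finger_gap: 60.0
n 6489 rows 202 284 tilt deg (up ahead +) 25.8 x range [-52.   26.7] height over TCP [-11.2  13.8  27.2] y [-28.6  29.4]
tool_pos: [452.3, -320.9, 124.3]
finger_gap: 60.2
n 4418 rows 210 266 tilt deg (up ahead +) 39.8 x range [-44.   23.4] height over TCP [-23.9  16.3  31.8] y [-28.7  29.4]
```

```bash

python3 -m pendant '[{"linear":[-5,-34,35],"yaw":0},{"linear":[-4,-25,26],"yaw":0},{"linear":[-2.5,-16,16],"yaw":0},{"linear":[-1,-7,7],"yaw":0},{"linear":[1,7,-7],"yaw":0},{"linear":[2.5,16,-16],"yaw":0},{"linear":[4,25,-26],"yaw":0},{"linear":[5,34,-35],"yaw":0}]' | grep -E "pos|gap"
python3 -m pendant '[{"linear":[0,0,0],"yaw":0},{"linear":[0,0,0],"yaw":0}]' | grep -E "gap"
python3 tilt.py
```

```text
tool_pos: [454.1, -320.9, 126.5]
finger_gap: 60.2
finger_gap: 59.9
n 1386 rows 222 239 tilt deg (up ahead +) 59.1 x range [-25.6  18. ] height over TCP [-37.3  34.1  36.7] y [-28.3  29.3]
```

```bash

python3 -m pendant '[{"linear":[-7,-47,0],"yaw":0},{"linear":[-6,-38,0],"yaw":0},{"linear":[-4,-26,0],"yaw":0},{"linear":[-2,-14,0],"yaw":0},{"linear":[-1,-5,0],"yaw":0},{"linear":[1,5,0],"yaw":0},{"linear":[2,14,0],"yaw":0},{"linear":[4,26,0],"yaw":0}]' | grep gap
python3 -m pendant '[{"linear":[6,38,0],"yaw":0},{"linear":[7,47,0],"yaw":0},{"linear":[0,0,0],"yaw":0},{"linear":[0,0,0],"yaw":0}]' |grep -E "pos|gap"
python3 seat.py | grep -v lip
```

```text
finger_gap: 59.6
tool_pos: [455.6, -318.7, 128.4]
finger_gap: 60.0
tcp [ 455.6 -318.7  128.4] tool x angle 81.52
  h -8 x 4.5 y -16.6..17.3 n 13
  h 0 x 6.2 y -24.0..17.3 n 21
  h 8 x 7.8 y -28.1..30.2 n 35
  h 16 x 8.8 y -27.8..29.5 n 110
  h 24 x 10.5 y -28.6..29.5 n 58
  h 32 x 12.3 y -28.3..28.9 n 332
  h 40 x 10.6 y -28.1..28.8 n 739
  top h 119.8
```

```bash

python3 -m pendant '[{"linear":[-7,-47,0],"yaw":0},{"linear":[-6,-38,0],"yaw":0},{"linear":[-4,-26,0],"yaw":0},{"linear":[-2,-14,0],"yaw":0},{"linear":[-1,-5,0],"yaw":0},{"linear":[1,5,0],"yaw":0},{"linear":[2,14,0],"yaw":0},{"linear":[4,26,0],"yaw":0}]' | grep gap
python3 -m pendant '[{"linear":[6,38,0],"yaw":0},{"linear":[7,47,0],"yaw":0},{"linear":[0,0,0],"yaw":0},{"linear":[0,0,0],"yaw":0}]' |grep -E "pos|gap"
python3 seat.py | grep -v lip
```

```text
finger_gap: 60.1
tool_pos: [455.6, -318.7, 128.4]
finger_gap: 59.9
tcp [ 455.6 -318.7  128.4] tool x angle 81.52
  h -16 x 9.7 y -16.4..17.1 n 15
  h -8 x 9.9 y -16.6..17.0 n 22
  h 0 x 10.2 y -28.8..22.7 n 30
  h 8 x 10.5 y -29.5..29.8 n 67
  h 16 x 10.7 y -28.4..28.8 n 314
  h 24 x 10.9 y -28.9..29.5 n 134
  h 32 x 11.1 y -28.4..28.5 n 469
  h 40 x 9.2 y -28.7..28.8 n 669
  top h 115.0
```

Nearly vertical, same as board0's state. I carry it to seat2 (centre (624.5,-331.7)).

```bash

python3 -m pendant '[{"linear":[0,0,0],"yaw":0},{"linear":[0,0,0],"yaw":0},{"linear":[22,2,0],"yaw":1.5},{"linear":[40,4,0],"yaw":1.5},{"linear":[40,4,0],"yaw":1.5},{"linear":[36,4,0],"yaw":1.5},{"linear":[22,2,0],"yaw":1.4},{"linear":[9,1,0],"yaw":0}]' 255 12 | grep -E "pos|gap"
python3 -m pendant '[{"linear":[0,0,-15],"yaw":0},{"linear":[0,0,-22],"yaw":0},{"linear":[0,0,-14],"yaw":0},{"linear":[0,0,0],"yaw":0},{"linear":[0,0,0],"yaw":0}]'| grep -E "pos|ft|gap"
python3 seat.py | head -12
python3 -m pendant '[{"linear":[0,0,-4],"yaw":0},{"linear":[0,0,0],"yaw":0},{"linear":[0,0,0],"yaw":0}]' | grep -E "pos|ft_"
python3 -m pendant '[{"linear":[0,0,-2.5],"yaw":0},{"linear":[0,0,0],"yaw":0},{"linear":[0,0,0],"yaw":0}]' | grep -E "pos|ft_"
```

```text
tool_pos: [625.3, -305.6, 127.5]
finger_gap: 59.6
tool_pos: [622.4, -306.5, 77.1]
ft_force: [0.3, 0.3, -0.3]
finger_gap: 59.6
tcp [ 622.4 -306.5   77.1] tool x angle 88.51
  h -24 x 9.5 y -16.8..17.0 n 9
  h -16 x 9.8 y -16.3..17.0 n 12
  h -8 x 9.9 y -16.3..17.0 n 19
  h 0 x 10.2 y -16.4..17.2 n 32
  h 8 x 10.4 y -28.6..29.4 n 60
  h 16 x 10.7 y -27.7..29.0 n 313
  h 24 x 10.9 y -28.6..29.2 n 151
  h 32 x 11.1 y -28.1..28.1 n 508
  h 40 x 9.3 y -28.6..29.0 n 622
  top h 119.8
  lip (array([ 628.2, -143.2]), 73.2, 2.8, -1.0) 18.4
tool_pos: [623.5, -305.8, 73.6]
ft_force: [-0.3, -0.3, -1.1]
tool_pos: [623.3, -305.8, 70.7]
ft_force: [0.9, 0.0, -1.3]
```

```bash

python3 -m pendant '[{"linear":[1.5,4,0],"yaw":0.4},{"linear":[0,0,-1.5],"yaw":0},{"linear":[0,0,0],"yaw":0},{"linear":[0,0,0],"yaw":0}]' | grep -E "pos|ft_"
python3 -m pendant '[{"linear":[0,0,-1.5],"yaw":0},{"linear":[0,0,0],"yaw":0},{"linear":[0,0,0],"yaw":0}]' | grep -E "pos|ft_"
python3 -m pendant '[{"linear":[0,0,-1.5],"yaw":0},{"linear":[0,0,0],"yaw":0},{"linear":[0,0,0],"yaw":0}]' | grep -E "pos|ft_"
```

```text
tool_pos: [624.8, -301.8, 69.2]
ft_force: [-1.0, -0.2, -1.2]
tool_pos: [624.8, -301.9, 67.7]
ft_force: [-0.3, -0.7, -1.1]
tool_pos: [624.9, -302.2, 67.3]
ft_force: [-2.2, 1.0, 6.3]
```

```bash

python3 -m pendant '[{"linear":[0,0,1],"yaw":0},{"linear":[0,0,0],"yaw":0},{"linear":[-0.2,-9,-1],"yaw":0},{"linear":[-0.2,-9,-1.5],"yaw":0},{"linear":[-0.2,-9,-3],"yaw":0},{"linear":[-0.2,-9,-3.5],"yaw":0},{"linear":[0,0,0],"yaw":0},{"linear":[0,0,0],"yaw":0}]' 255 4| grep -E "pos|ft_|gap"
python3 seat.py | head -11
python3 -m pendant '[{"linear":[-0.2,-7.5,-5],"yaw":0},{"linear":[-0.2,-7,-5.5],"yaw":0},{"linear":[-0.2,-6,-7],"yaw":0},{"linear":[-0.2,-6,-7],"yaw":0},{"linear":[0,0,0],"yaw":0},{"linear":[0,0,0],"yaw":0}]'| grep -E "pos|ft_|gap"
python3 seat.py|head -11; sed -i 's/(P\[...,0\]<60)/(P[...,0]<85)/;s/>25\]/>50]/g' front.py; python3 front.py
```

```text
tool_pos: [623.6, -339.3, 58.4]
ft_force: [-1.2, -0.9, 3.5]
finger_gap: 59.8
tcp [ 623.6 -339.3   58.4] tool x angle 88.93
  h -32 x 39.4 y -17.5..17.8 n 19
  h -24 x 37.3 y -16.6..17.0 n 43
  h -16 x 33.9 y -16.7..17.0 n 54
  h -8 x 30.2 y -16.8..17.0 n 67
  h 0 x 26.6 y -16.8..17.0 n 73
  h 8 x 22.4 y -17.0..29.4 n 89
  h 16 x 17.9 y -28.6..29.1 n 405
  h 24 x 15.5 y -28.0..28.7 n 820
  h 32 x 11.2 y -28.5..29.4 n 685
  h 40 x 7.9 y -28.6..29.1 n 978
tool_pos: [622.6, -363.1, 32.5]
ft_force: [-0.3, 0.7, -0.1]
finger_gap: 59.6
tcp [ 622.6 -363.1   32.5] tool x angle 89.0
  h -8 x 64.9 y -29.2..29.0 n 478
  h 0 x 56.7 y -17.6..17.7 n 165
  h 8 x 46.9 y -16.9..29.4 n 188
  h 16 x 36.8 y -16.7..17.2 n 206
  h 24 x 23.2 y -28.8..29.1 n 639
  h 32 x 17.8 y -28.4..29.1 n 1641
  h 40 x 7.8 y -28.6..29.2 n 1313
  top h 115.4
  lip (array([ 591.6, -247.4]), 11.8, 4.2, 87.7) 18.6
  lip (array([ 661. , -248.8]), 11.7, 4.2, 89.1) 18.6
front edge: tool x 74.1 world [ 626.7 -289.2   19. ] y [-29.1  29.6] strip slope -41.6 tcp [ 622.9 -363.    33. ]
```

```bash

python3 -m pendant '[{"linear":[0,-2.5,-3],"yaw":0},{"linear":[0,-2.5,-4],"yaw":0},{"linear":[0,-2,-4],"yaw":0},{"linear":[0,0,0],"yaw":0},{"linear":[0,0,0],"yaw":0}]' 255 4| grep -E "pos|ft_"
python3 front.py
python3 -m pendant '[{"linear":[0,0,0],"yaw":0},{"linear":[0,0,0],"yaw":0},{"linear":[0.5,0,4],"yaw":0},{"linear":[0,0,0],"yaw":0},{"linear":[0,0,0],"yaw":0}]' 255 15| grep -E "pos|ft_"
python3 front.py
```

```text
tool_pos: [623.0, -371.5, 22.6]
ft_force: [0.8, -0.1, -0.0]
front edge: tool x 81.7 world [ 626.9 -290.3   18.6] y [-29.1  29.7] strip slope -32.8 tcp [ 623.  -371.5   22.6]
tool_pos: [624.2, -371.5, 27.2]
ft_force: [-0.3, -0.8, -1.0]
front edge: tool x 78.6 world [ 627.4 -293.3   18.7] y [-29.   29.6] strip slope -36.1 tcp [ 624.2 -371.5   27.2]
```

```bash

python3 -m pendant '[{"linear":[0,0,2],"yaw":0},{"linear":[0,5,0],"yaw":0},{"linear":[0,2.5,0],"yaw":0},{"linear":[0,0,0],"yaw":0},{"linear":[0,0,-3],"yaw":0},{"linear":[0,0,0],"yaw":0},{"linear":[0,0,0],"yaw":0}]' | grep -E "pos|ft_"
python3 front.py
python3 -m pendant '[{"linear":[0,0,-3],"yaw":0},{"linear":[0,0,0],"yaw":0},{"linear":[0,0,0],"yaw":0}]' | grep -E "pos|ft_"
python3 front.py
```

```text
tool_pos: [623.5, -363.7, 25.5]
ft_force: [0.5, 0.6, -1.0]
front edge: tool x 78.6 world [ 627.4 -285.5   16.9] y [-29.   29.6] strip slope -36.3 tcp [ 623.5 -363.7   25.5]
tool_pos: [623.9, -364.3, 22.9]
ft_force: [-0.0, -1.3, 0.3]
front edge: tool x 80.5 world [ 625.1 -284.6   16.4] y [-29.   29.7] strip slope -34.7 tcp [ 623.9 -364.3   22.9]
```

That matches board0's pose at release. I release, rise and check.

```bash

python3 -m pendant '[{"linear":[0,0,0],"yaw":0},{"linear":[0,0,0],"yaw":0},{"linear":[0,0,0],"yaw":0},{"linear":[0,0,0],"yaw":0},{"linear":[0,0,0],"yaw":0},{"linear":[0,0,0],"yaw":0}]' 0 | grep -E "pos|ft|gap"
python3 -m pendant '[{"linear":[0,0,45],"yaw":0},{"linear":[0,-20,45],"yaw":0},{"linear":[0,-45,30],"yaw":0},{"linear":[0,-30,0],"yaw":0},{"linear":[0,0,0],"yaw":0},{"linear":[0,0,0],"yaw":0}]' |grep -E "pos|ft|gap"
python3 chk.py | head -4; python3 sl.py -395 -270
```

```text
tool_pos: [623.8, -363.8, 22.8]
ft_force: [0.3, 0.3, -0.4]
finger_gap: 94.0
tool_pos: [623.0, -455.6, 139.9]
ft_force: [0.5, 0.4, 0.1]
finger_gap: 93.9
green 225 284 20 114 z 19.1 (array([ 624.6, -329.5]), 89.2, 59.0, 88.9)
tcp [ 623.7 -454.   139.6] 75.35
  lip (array([ 589.8, -295.4]), 12.2, 3.8, -88.4) 18.5
  lip (array([ 659.7, -297.1]), 11.3, 3.8, -89.5) 18.7
slope deg [-3.5 -0.3] y range [-374.7 -285.6] z [17.7 19.  20.4] x [595.6 654.1]
```

```bash
cat > fin.py <<'E'
from h import *
p,d,c=cam("wrist"); C=cloud(c,d); hsv=cv2.cvtColor(p,cv2.COLOR_RGB2HSV)
g=(hsv[...,0]>45)&(hsv[...,0]<95)&(hsv[...,1]>80)&(C[...,0]>585)&(C[...,0]<672)&(d>0)
for y in (-92,-212,-332):
    for a,b in ((24,44),(-44,-24)):
        for x0,x1 in((595,622),(630,660)):
            m=g&(C[...,1]-y>a)&(C[...,1]-y<b)&(C[...,0]>x0)&(C[...,0]<x1)
            if m.sum()>10: print(y,(a,b),(x0,x1),"z",np.median(C[m][:,2]).round(1),m.sum())
E
python3 fin.py
python3 -m pendant '[{"linear":[-25,43,0],"yaw":0},{"linear":[-25,43,0],"yaw":0},{"linear":[-25,43,10],"yaw":0},{"linear":[-25,43,10],"yaw":0},{"linear":[-25,43,10],"yaw":0},{"linear":[0,0,0],"yaw":0},{"linear":[0,0,0],"yaw":0}]' |grep -E "time|pos|gap"
python3 fin.py
python3 - <<'E'
from h import *
p,d,c=cam("top"); save("fin",p,(140,90,450,270),2.5)
E
```

```text
-332 (24, 44) (595, 622) z 18.9 370
-332 (24, 44) (630, 660) z 19.0 360
-332 (-44, -24) (595, 622) z 19.0 319
-332 (-44, -24) (630, 660) z 19.1 291
time_s: 76.15
tool_pos: [500.5, -240.2, 170.7]
finger_gap: 94.1
-92 (24, 44) (595, 622) z 19.0 269
-92 (24, 44) (630, 660) z 19.0 375
-92 (-44, -24) (595, 622) z 19.1 242
-92 (-44, -24) (630, 660) z 19.0 328
-212 (24, 44) (595, 622) z 19.1 253
-212 (24, 44) (630, 660) z 19.0 289
-212 (-44, -24) (595, 622) z 19.0 204
-212 (-44, -24) (630, 660) z 18.9 226
-332 (24, 44) (595, 622) z 19.0 42
-332 (24, 44) (630, 660) z 19.1 197
-332 (-44, -24) (595, 622) z 19.1 100
```

View pics/fin.png

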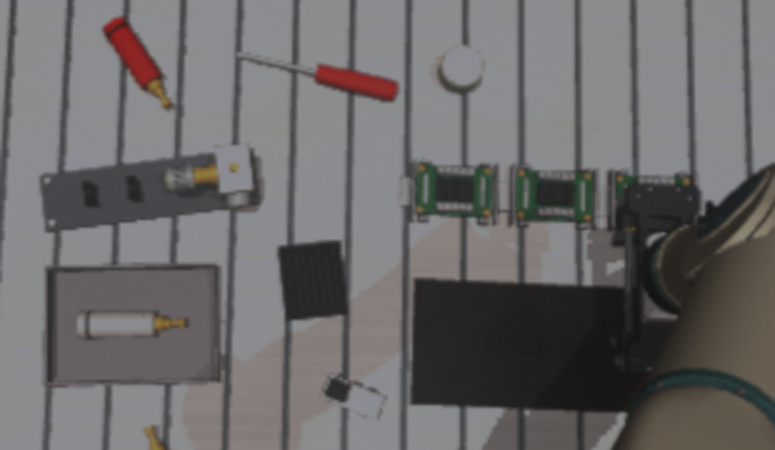

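The top view shows the bottle in the tray at (130,323), the sleeve forward at (180,178) and the saddles empty. The boards sit components up in the carriers at (455,190), (555,193) and (655,185). All measured plate corners are at z≈19.0, as seated boards should be, and nothing is touched.

```bash
python3 -c "
from workcell import ticket
print(ticket.hand_in())"
```

```text
the job is handed in; nothing more can be done
None
```

The job is handed in with no verdict returned: the bottle is free and in the tray, the sleeve has snapped forward again, and all three boards are seated components up, one per carrier (board0 and board2 tipped the last 35° or so into place on release).

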